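# Release an edged glass strip from its toggle clamp and lay it on the slumping mould

### The job

The glass strip in the sloping edging jig is finished: throw the clamp's red handle over centre and right back, so that the clamp arm stays standing up clear of the glass, then lift the strip off the bed. Lay it gently on the cream slumping mould, letting go only when it rests flat across both ends, centred and square with the mould. Leave the clamp open, do not drop the glass, and do not disturb the other things on the table.

Things in the scene. Friction and masses are not known exactly. Their poses are not given: they have to be found in the camera images.
- glass_strip: the workpiece: strip of rippled, whitish clear sheet glass, 46 mm wide (its x), 147 mm long (its y), 4 mm thick (its z), about 60 g. Origin at the centre of its underside. It starts on the jig's sloping bed under the clamp, low long edge against two stop pins.
- seat (a point): point on the jig's bed below the glass's middle (to 4 mm along y), 66 mm above the table. z: the bed's normal, leaning 36 deg from vertical towards the low side, which faces away from the robot and a little to its left; x up the slope; y along glass and bed, to the robot's right. Beside the bed's middle there is free room for fingers, to 25 mm below the glass.
- jig: the edging jig, fixed: plywood board 124x262x12 mm, aluminium bed plate sloping at 36 deg, 34 mm wide, 8 mm thick (the glass overhangs it 6 mm on both long edges). Origin at table height below the seat point, axes level. In the seat frame: stop pins, 8 mm thick and high, at x -27, y +-50 mm; on the high side a steel guide rail, 10 mm thick, along y at x 55, z 32 mm, with posts at y +-76 mm.
- clamp_handle_hinge (a point): fixed pivot of the toggle clamp's handle: x 0, y +111, z 18 mm in the seat frame, axes as the seat's. The handle turns about this x axis. The clamp's base stands on the bed at seat y +96 to +148 mm; the arm's pivot is at y +128, z 36 mm.
- handle_grip (a point): middle of the handle's red grip, a round bar 18 mm thick, from 69 to 137 mm from the handle's pivot (this point: 103 mm). Clamp shut, the handle stands up along the bed's normal: this point is 8 mm nearer the glass than the pivot and 103 mm above it. Axes as the seat's while shut; they turn with the handle.
- clamp_handle (a joint): handle angle, rad: 0 shut, against its stop; grows as the grip swings away from the glass (from seat +z towards +y) to 1.50 at the open stop, nearly along the bed. It takes some 5 to 9 N at the grip over the first 0.2 rad, until it is over centre; then it springs on to about 0.6 and from there moves with light friction (1 to 3 N), staying where left.
- clamp_arm (a joint): arm angle, rad, driven by the handle through a link: within 0.1 of 0 when clamping; past 1.1 with the handle near 1.27; about upright (1.65) with the handle at its open stop. The arm is a 9 mm steel bar, 70 mm from its pivot to the orange rubber tip, which presses the glass firmly at seat y +58 mm.
- mould_top (a point): centre of the slumping mould's top: cream ceramic block 56 mm wide (x), 156 mm long (y). Its ends are flat lands, 17 mm long, in this point's plane z = 0, 54 mm above the table; between them the top sinks to a hollow 17 mm deep in the middle, open at both long sides. z is up. The glass belongs on both lands, its y along the mould's, either way round.
- jar_moss: open clear jar of pale green crushed glass, 87 mm across, 130 mm tall; origin at the centre of its underside; a bystander
- jar_white: open clear jar of white crushed glass, 87 mm across, 130 mm tall; origin at the centre of its underside; a bystander
- lid_3: black jar lid lying on the table, 78 mm across, 14 mm high; origin at the centre of its underside; a bystander
- glass_cutter: dark blue glass cutter lying on the table, 170 mm long along its y, 14 mm thick; origin at the middle of its underside; a bystander
- wood_holder: pine tealight stand lying on the table, 105x89x22 mm; origin at the centre of its underside; a bystander
- mould: the slumping mould with the tan kiln shelf it stands on (115 x 196 x 12 mm, on 12 mm props), fixed; origin at the centre of the shelf's underside, axes as mould_top

How it is judged:
On the way, in this order (a step that is already met when the one before it is completed fails the run):
1. the clamp's arm has been thrown open (past 1.1 rad) while the glass still lies on the bed within 12 mm of the seat point (value of joint clamp_arm above 1.1 rad and distance between glass_strip and seat below 0.012 m), for 0.2 s.
2. the glass has been lifted clear of the bed by more than 40 mm along the bed's normal (z of glass_strip in the frame of seat above 0.04 m), for 0.1 s.
At the end, for the whole second after the job is handed in: The clamp arm stands open (past 1.1 rad). The glass lies still, flat and right side up on both end lands of the mould: centred within 8 mm across and 10 mm along, its underside within 3 mm of the lands, its length within 0.12 rad of the mould's, tilted less than 0.05 rad (value of joint clamp_arm above 1.1 rad and x of glass_strip in the frame of mould_top between -0.008 and 0.008 m and y of glass_strip in the frame of mould_top between -0.01 and 0.01 m and z of glass_strip in the frame of mould_top between -0.003 and 0.003 m and angle between the y axis of glass_strip and the y axis of mould_top, either way round below 0.12 rad and angle between glass_strip's own z axis and vertical below 0.05 rad and linear speed of glass_strip below 0.01 m/s); the robot touches nothing.
It fails at once if the glass falls to the table (its centre below 20 mm) (height (world z) of glass_strip below 0.02 m).
It fails at once if the glass is let go of in the air, its underside more than 15 mm above the mould's lands and away from the bed (z of glass_strip in the frame of mould_top above 0.015 m and distance between glass_strip and seat above 0.06 m and contact force between glass_strip and the fingers below 0.1 N).
It fails at once if the glass is pressed or knocked on the mould with more than 40 N (contact force between glass_strip and mould above 40 N).
It fails at once if a bystander (jar, jar lid, glass cutter or pine stand) is shoved by more than 30 mm (distance of any of jar_moss, jar_white, lid_3, glass_cutter, wood_holder from where it was at the start of the episode above 0.03 m).
It also fails if it takes over 64 s, if anything falls off the work surface, if the arm or the gripper's body presses on something with over 40 N, if the wrist force passes 120 N, or if a joint passes its speed limit or range.

### The arm

A 6-joint arm with a two-finger parallel gripper is mounted at the origin on a cart in front of the work surface, level with it; the furniture and walls round the work are solid. World frame = base frame: x ahead of the robot, y to its left, z up, the work surface at z = 0. Lengths are in m, angles in rad, forces in N, time in s.
With the tool pointing down it reaches from about 0.3 to 0.875 m from the base axis. Payload 6.4 kg.
Tool frame: the origin (TCP) lies at the very end of the fingers, on their centre line; the grasp point (between the pads) lies 19 mm behind it; z points along the fingers, y is the direction in which the jaws open and shut (so a half turn about z gives the same grasp; the last joint's range is limited). The gripper opens to 85 mm and grips with 20 to 120 N. Pads are 22 mm wide; open, the fingers measure 114 mm over their backs; the gripper's body (76 mm by 85 mm) begins 54 mm behind the grasp point. The pads swing forward as they close: fully open they stand 13 mm farther back than shut.
Start: joints at [1.113, 0.181, 1.607, -0, 1.354, -0.206], TCP at [0.143, 0.557, 0.231] pointing down, gripper open.
Joint ranges: [-2.99, 2.99], [-0.89, 2.07], [0.3, 2.58], [-1.14, 4.28], [0, 2.63], [-3.12, 3.12]. Speed limits (rad/s): [2.57, 2.57, 3.01, 3.14, 3.14, 3.14].

### API

Orientations are given as a rotation vector (axis times angle).
In Python, from station import get_state, cams, order gives the robot as it stands.
- The arm moves only by the tool drive_tool, never from a script. Its argument "increments" is a list that holds one entry, the list of rows, each a list of 7 numbers: the finger opening in mm, from 0 to 85.4, then the shift along the tool's x, y, z in mm, then the turn, a rotation vector about the tool's x, y, z in rad. In form: [[[fingers, dx, dy, dz, wx, wy, wz], ...]]. A call has exactly 5 rows; each row shifts and turns the commanded pose from where the row before left it, along the tool's axes as they then stand; what a row does not reach is not made up. A row lasts 1/10 s, in which the tool goes at most 50 mm and 8.59 degrees, less where a joint would pass 70% of its speed; a pose out of reach is approached as far as the arm can. A call with a gripper value outside its range is refused whole. The fingers move at their own pace and stop on an object; the grip force is fixed at half the most. Time passes only in rows, so rows that do not move let the fingers close, or fill a call up. It gives the time, the measured TCP pose, the force and the opening at its end, in the units of the state.
- get_state(): the state, without advancing time (a new reading comes with each control period).
- cams.grab_frame(name): name is "scene" or "top" or "wrist"; returns the picture (400x640x3 uint8, red, green, blue); there is no depth.
- cams.camera_info(name): a dict with "vfov" (degrees; the focal length in pixels is half the picture's height over the tangent of half this angle, whatever the lens; pixels are square), "cx", "cy" (the principal point, pixels), "k1" (the pictures are not rectified: a ray, as slopes to the right and down, at radius r is drawn at 1 + k1 r^2 times it, then the intrinsics apply), "origin" and "attitude" of the camera in the world; the wrist camera has in their place "tool_from_camera" (4x4, takes a point from camera to tool coordinates, whose origin is the TCP and whose axes are the flange's). Camera axes: x right, y up, looking along -z (the intrinsics and any distortion apply to the point x, -y, -z); pixel columns grow to the right and rows downward; lengths in m; the calibration is good to about 2 mm. A picture is of the moment at which its call begins: read the wrist's pose just before it. camera_info takes no time and is no camera call.
- order.finish_job(): hands the job in, once; it reports no verdict.
The state is a dict: "clock": time; "joint_pos": joint angles; "qvel": joint speeds; "joint_torque": joint torques, N m; "eef_pos": TCP position; "tcp_rot": TCP orientation; "contact_force": force on the tool from outside, world axes, zero at the start; "torque": the same for the moment, N m; "width": finger opening in m.
Only numpy, scipy, OpenCV 4.12 (cv2) and the standard library are available. Lean on these libraries where they do the work, as an engineer would, in place of code of your own. Each camera call takes 0.05 s, during which the arm holds its last target.

## Working session

There is one attempt and no reset: what is moved stays moved. The work goes in short steps, Python scripts to look and compute and a tool call to move; the robot and the scene stay as the last step left them, time stands still between calls to the robot, and variables do not carry over. Pictures are saved under pics/ and viewed, and the job is handed in when it is done.

Besides the shell and the picture viewer there is one more tool, called after "Emit:" by a JSON object that holds its "fn" and its "kwargs", one argument or row to a line. drive_tool: Moves the arm, as the interface text tells. Its arguments: {"type":"object","properties":{"increments":{"type":"array"}},"required":["increments"]}

```bash
ls; mkdir -p pics; python3 - <<'E'
from station import get_state,cams,order
import cv2
print(get_state())
for n in("scene","top","wrist"):
    print(n,cams.camera_info(n))
    cv2.imwrite(f"pics/{n}0.png",cams.grab_frame(n)[:,:,::-1])
E
```

```text
pics
{'clock': 0.0, 'joint_pos': array([ 1.11270671e+00,  1.81551055e-01,  1.60800430e+00,  6.00489920e-06,
        1.35376969e+00, -2.06360195e-01]), 'qvel': array([-1.23225883e-03,  2.17950971e-04, -1.05174126e-03, -8.73286465e-04,
        2.43477740e-03,  5.76967701e-05]), 'joint_torque': array([ 1.35653201e-03, -4.44863856e+01, -3.51343954e+01, -5.44525210e-05,
        8.95935693e-03, -4.32605350e-05]), 'eef_pos': array([0.14299053, 0.55637763, 0.2303803 ]), 'tcp_rot': array([-3.94302714e-01, -3.11617371e+00,  2.56895795e-03]), 'contact_force': array([-0.52657652,  0.21994404, -0.7334592 ]), 'torque': array([ 0.03470384, -0.03546185, -0.04299365]), 'width': 0.08546009821276825}
scene {'vfov': 48.571814178500134, 'cx': 321.1726937552424, 'cy': 196.32317128008228, 'k1': 0.01898970587638471, 'origin': array([1.88563451, 0.47320361, 0.96814961]), 'attitude': array([0.65921952, 0.9518402 , 1.69122792])}
top {'vfov': 45.65906609508237, 'cx': 328.69025866285875, 'cy': 198.93328657081835, 'k1': -0.031040247482232153, 'origin': array([ 0.26024273, -0.0585105 ,  1.68221153]), 'attitude': array([ 0.18873444, -0.1411328 , -1.25548861])}
wrist {'vfov': 65.97332074319006, 'cx': 318.64302148661375, 'cy': 200.93267751091264, 'k1': -0.01817837596094432, 'tool_from_camera': array([[-2.28723799e-04,  9.64141968e-01,  2.65386913e-01,
         6.68254252e-02],
       [ 9.99999969e-01,  1.94032560e-04,  1.56936365e-04,
         4.37674191e-04],
       [ 9.98152336e-05,  2.65386941e-01, -9.64141982e-01,
        -1.43403287e-01],
       [ 0.00000000e+00,  0.00000000e+00,  0.00000000e+00,
         1.00000000e+00]])}
```

View pics/scene0.png

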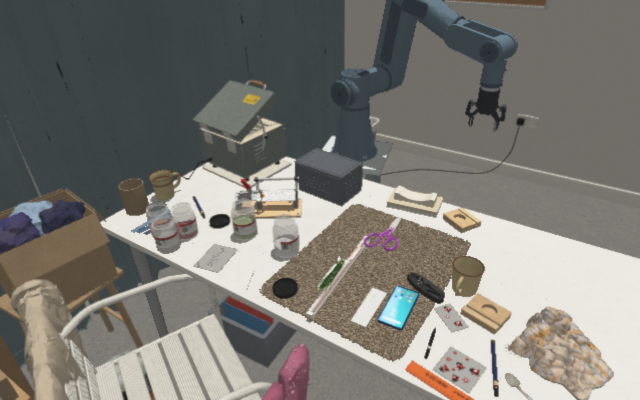

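View pics/top0.png

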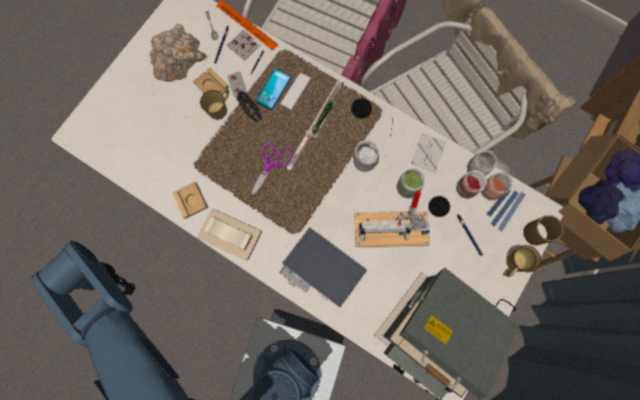

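View pics/wrist0.png

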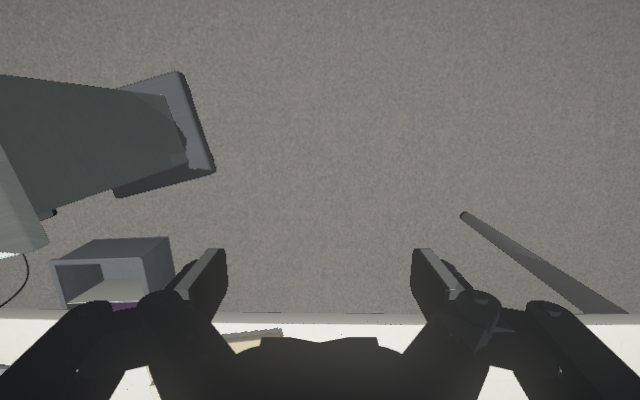

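The scene and top views show the jig at about top (392,228), with the red handle at (415,200). The mould is at (230,233), the moss jar at (411,182), and the lid at (439,206). Next I'll write helpers and zoom in.

```bash
cat > h.py <<'E'
import numpy as np,cv2
from scipy.spatial.transform import Rotation as R
from station import get_state,cams,order
def cam(n,st=None):
    i=cams.camera_info(n); f=200/np.tan(np.radians(i['vfov'])/2)
    if n=='wrist':
        st=st or get_state(); T=np.array(i['tool_from_camera']); Rt=R.from_rotvec(st['tcp_rot']).as_matrix()
        Rw=Rt@T[:3,:3]; o=np.array(st['eef_pos'])+Rt@T[:3,3]
    else: Rw=R.from_rotvec(i['attitude']).as_matrix(); o=np.array(i['origin'])
    return dict(f=f,cx=i['cx'],cy=i['cy'],k=i['k1'],R=Rw,o=o)
def proj(c,P):
    p=(np.atleast_2d(P)-c['o'])@c['R']; s=np.stack([p[:,0],-p[:,1]],1)/-p[:,2:3]
    s=s*(1+c['k']*(s**2).sum(1,keepdims=True)); return s*c['f']+[c['cx'],c['cy']]
def ray(c,uv):
    d=(np.array(uv,float)-[c['cx'],c['cy']])/c['f']; s=d.copy()
    for _ in range(20): s=d/(1+c['k']*(s@s))
    v=c['R']@np.array([s[0],-s[1],-1]); return c['o'],v/np.linalg.norm(v)
def onz(c,uv,z):
    o,v=ray(c,uv); return o+v*(z-o[2])/v[2]
def tri(c1,u1,c2,u2):
    o1,v1=ray(c1,u1);o2,v2=ray(c2,u2)
    A=np.stack([v1,-v2],1);t=np.linalg.lstsq(A,o2-o1,rcond=None)[0]
    a=o1+v1*t[0];b=o2+v2*t[1];return (a+b)/2,np.linalg.norm(a-b)
def crop(img,x0,y0,x1,y1,s,name):
    cv2.imwrite(name,cv2.resize(img[y0:y1,x0:x1,::-1],None,fx=s,fy=s,interpolation=cv2.INTER_CUBIC))
E
python3 - <<'E'
from h import *
t=cv2.imread('pics/top0.png')[:,:,::-1];s=cv2.imread('pics/scene0.png')[:,:,::-1]
crop(t,340,160,460,260,6,'pics/tj.png');crop(t,160,170,290,270,6,'pics/tm.png')
crop(s,215,160,335,260,6,'pics/sj.png');crop(s,370,170,490,250,6,'pics/sm.png')
E
```

```text
(no output)
```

View pics/tj.png

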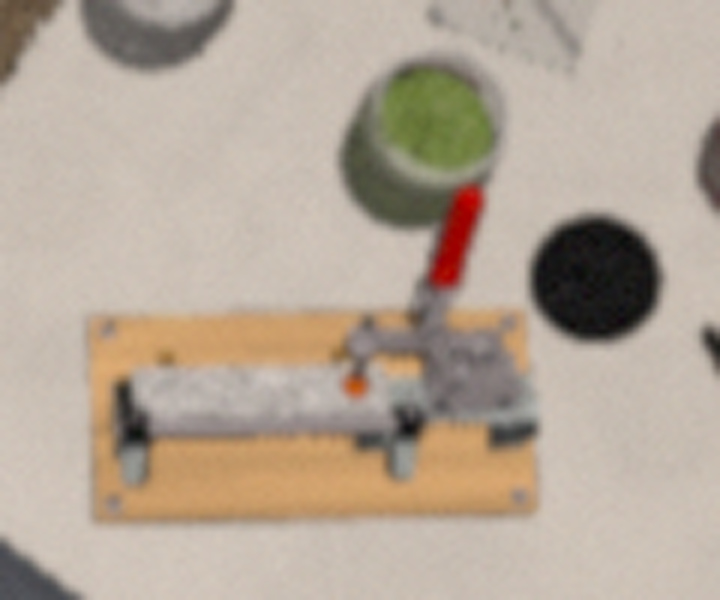

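View pics/tm.png

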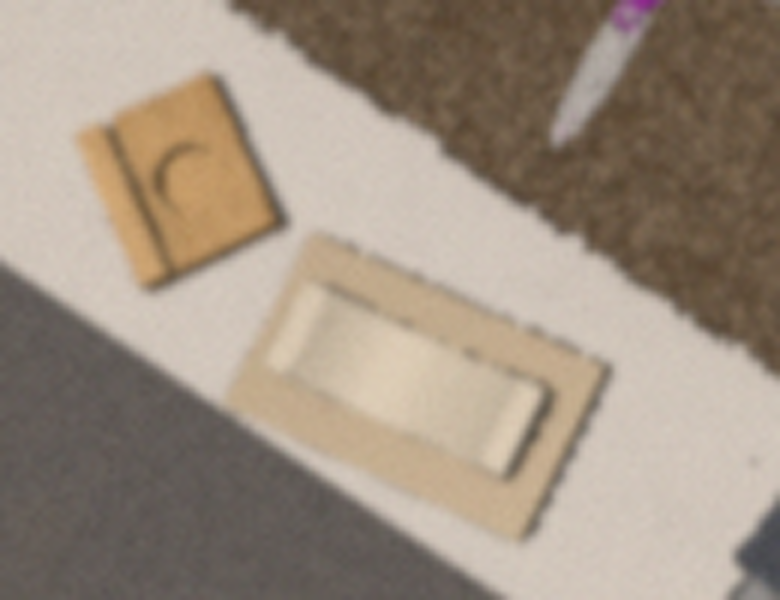

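View pics/sj.png

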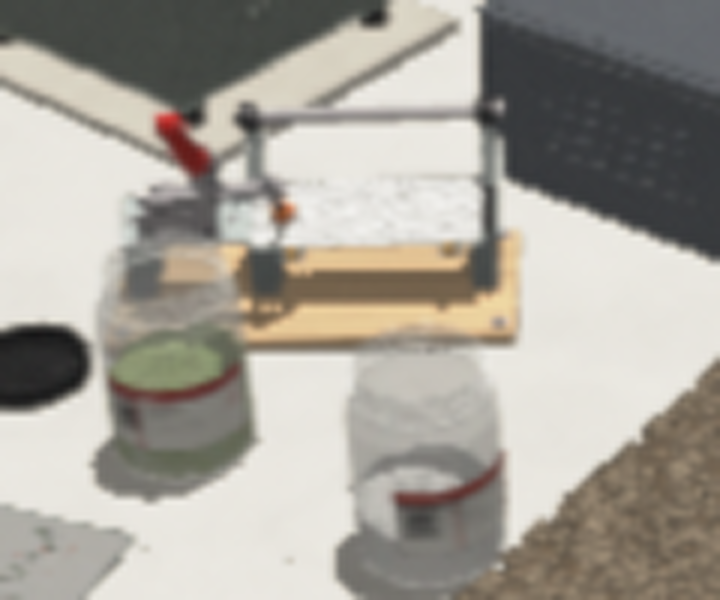

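View pics/sm.png

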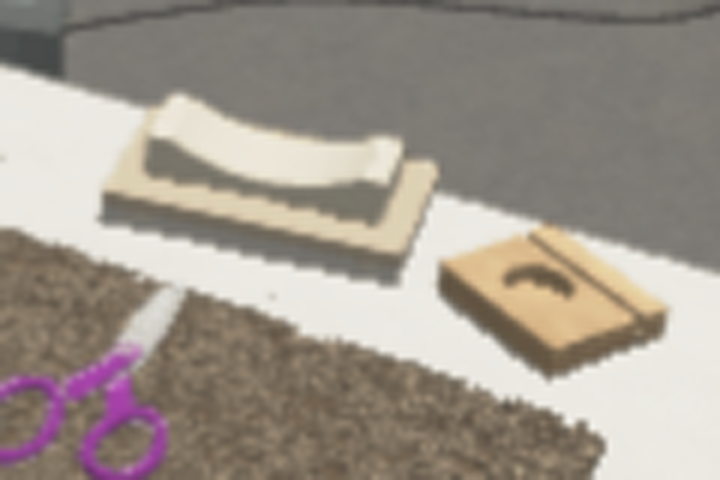

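```bash
cat > fit.py <<'E'
from h import *
from scipy.optimize import least_squares
a=np.radians(36)
def seatR(yaw):
    xj=np.array([np.cos(yaw),np.sin(yaw),0]);zj=np.array([0,0,1.]);yj=np.cross(zj,xj)
    return np.stack([np.cos(a)*xj+np.sin(a)*zj,yj,-np.sin(a)*xj+np.cos(a)*zj],1)
def S(p,P): return np.array([p[0],p[1],.066])+np.asarray(P)@seatR(p[2]).T
E
python3 - <<'E'
from fit import *
T=cam('top');C=cam('scene')
tj=lambda u,v:(340+u/6-.42,160+v/6-.42); sj=lambda u,v:(215+u/6-.42,160+v/6-.42)
obs=[(T,tj(470,190),(0,.1004,.150)),(T,tj(445,282),(0,.1056,.087)),(T,tj(355,386),(0,.058,.010)),
 (C,sj(250,115),(.055,-.0+.076,.032)),(C,sj(490,112),(.055,-.076,.032)),(C,sj(168,122),(0,.1004,.150)),(C,sj(203,165),(0,.1056,.087)),(C,sj(285,212),(0,.058,.010)),
 (T,tj(135,368),(-.023,-.0735,.004))]
f=lambda p:np.concatenate([(proj(c,S(p,P))[0]-u) for c,u,P in obs])
for y0 in (2.8,3.14,-2.8):
    r=least_squares(f,[.5,.0,y0],loss='soft_l1');print(r.x,r.cost)
print(np.round(f(r.x).reshape(-1,2),1))
p=r.x
b=[onz(T,tj(*q),.012) for q in((90,315),(525,312),(538,520),(95,520))]
b2=[onz(C,sj(*q),.012) for q in((520,240),(515,345))]
print(np.round(b,3),np.round(b2,3))
RT=np.stack([np.r_[np.cos(p[2]),np.sin(p[2])],np.r_[-np.sin(p[2]),np.cos(p[2])]])
print('board in jig',np.round([(RT@(q[:2]-p[:2])) for q in b],3))
# mould
tm=lambda u,v:(160+u/6-.42,170+v/6-.42); sm=lambda u,v:(370+u/6-.42,170+v/6-.42)
q=[onz(T,tm(*x),.054) for x in((312,283),(548,382),(507,478),(268,368))]
print('mould',np.round(q,3),np.mean(q,0),[np.linalg.norm(q[i]-q[i-1]) for i in range(4)])
sh=[onz(T,tm(*x),.024) for x in((318,235),(608,368),(525,540),(230,405))]
print('shelf',np.round(sh,3),np.mean(sh,0),[np.linalg.norm(sh[i]-sh[i-1]) for i in range(4)])
for Q in(q,sh):
    d=(Q[1]-Q[0])+(Q[2]-Q[3]);print(np.arctan2(d[1],d[0]))
q=[onz(C,sm(*x),.054) for x in((175,95),(400,140),(388,183),(148,138))]
print('mouldC',np.round(q,3),np.mean(q,0),[np.linalg.norm(q[i]-q[i-1]) for i in range(4)])
for n,px,z in(('moss rim',tj(440,120),.13),('lid',tj(597,275),.014)):print(n,onz(T,px,z))
print('mossC',onz(C,sj(175,255),.13),'whiteC',onz(C,sj(425,345),.13))
print(onz(T,(366,150),.13))
E
```

```text
[ 0.57240069 -0.15648737  3.46580029] 6.70878143772028
[ 0.57240069 -0.15648737  3.4658003 ] 6.708781437720273
[ 0.57240069 -0.15648737 -2.81738498] 6.7087814377208765
[[-1.6  1.1]
 [ 1.9  0.1]
 [ 0.5 -0.5]
 [ 0.2  0.5]
 [-0.1 -0.1]
 [ 1.4  0.2]
 [-2.8 -0. ]
 [-0.5 -0.3]
 [-1.6 -0.3]]
[[ 0.6   -0.052  0.012]
 [ 0.681 -0.299  0.012]
 [ 0.563 -0.339  0.012]
 [ 0.484 -0.09   0.012]] [[ 0.498 -0.087  0.012]
 [ 0.614 -0.048  0.012]]
board in jig [[-0.06  -0.091]
 [-0.058  0.17 ]
 [ 0.067  0.17 ]
 [ 0.063 -0.091]]
mould [[0.424 0.418 0.054]
 [0.411 0.268 0.054]
 [0.352 0.271 0.054]
 [0.369 0.425 0.054]] [0.38886056 0.34553237 0.054     ] [np.float64(0.05490009246278927), np.float64(0.1509678206496515), np.float64(0.059494588289797576), np.float64(0.1543419617238199)]
shelf [[0.455 0.434 0.024]
 [0.432 0.243 0.024]
 [0.323 0.255 0.024]
 [0.344 0.447 0.024]] [0.3884233  0.34480978 0.024     ] [np.float64(0.11187301702324011), np.float64(0.19222797789565768), np.float64(0.1104671152076961), np.float64(0.1930129080734959)]
-1.6696088698394609
-1.684325257181001
mouldC [[0.354 0.276 0.054]
 [0.371 0.424 0.054]
 [0.425 0.422 0.054]
 [0.413 0.268 0.054]] [0.39084996 0.34743446 0.054     ] [np.float64(0.0588882631845365), np.float64(0.14862892731228736), np.float64(0.053692768070320425), np.float64(0.1537115015972241)]
moss rim [ 0.74359318 -0.20727393  0.13      ]
lid [ 0.7159271  -0.33392468  0.014     ]
mossC [ 0.73957674 -0.20646708  0.13      ] whiteC [ 0.78443336 -0.03154335  0.13      ]
[ 0.79553968 -0.02575938  0.13      ]
```

```bash
python3 - <<'E'
from fit import *
T=cam('top');C=cam('scene')
p=np.array([.5724,-.1565,3.4658])
for n,P in(('seat',(0,0,0)),('grip0',(0,.103,.121)),('gripopen',(0,.214,.025)),('wrist open +.25x',(.25,.19,.04)),('wrist open +.4x',(.4,.19,.04)),('wrist shut +.25x',(.25,.08,.12))): print(n,np.round(S(p,P),3))
print(seatR(p[2]).round(3))
# box & kiln: triangulate by eye later
for n,u in(('box tl',(316,229)),('box tr',(366,267)),('box bl',(284,262)),('box br',(338,304))):
    print(n,onz(T,u,.0).round(3),onz(T,u,.1).round(3),onz(T,u,.15).round(3))
for n,u in(('kiln front',(442,268)),('kiln left',(387,335)),('r',(522,322)),('base corner',(420,274)),('base left',(376,336)),('b',(465,398))):
    print(n,onz(T,u,.0).round(3),onz(T,u,.15).round(3),onz(T,u,.3).round(3))
t=cv2.imread('pics/top0.png')[:,:,::-1];s=cv2.imread('pics/scene0.png')[:,:,::-1]
a=cv2.resize(t[200:400,240:560,::-1],None,fx=2.4,fy=2.4,interpolation=3);cv2.imwrite('pics/tk.png',a)
a=cv2.resize(s[60:220,120:420,::-1],None,fx=2.6,fy=2.6,interpolation=3);cv2.imwrite('pics/sk.png',a)
E
```

```text
seat [ 0.572 -0.156  0.066]
grip0 [ 0.673 -0.231  0.164]
gripopen [ 0.655 -0.355  0.086]
wrist open +.25x [ 0.463 -0.394  0.245]
wrist open +.4x [ 0.348 -0.432  0.333]
wrist shut +.25x [ 0.473 -0.274  0.31 ]
[[-0.767  0.319  0.557]
 [-0.258 -0.948  0.187]
 [ 0.588  0.     0.809]]
box tl [0.502 0.062 0.   ] [0.487 0.055 0.1  ] [0.48  0.051 0.15 ]
box tr [ 0.427 -0.148  0.   ] [ 0.417 -0.142  0.1  ] [ 0.412 -0.14   0.15 ]
box bl [0.355 0.133 0.   ] [0.35  0.121 0.1  ] [0.347 0.116 0.15 ]
box br [ 0.275 -0.092  0.   ] [ 0.274 -0.09   0.1  ] [ 0.274 -0.089  0.15 ]
kiln front [ 0.505 -0.404  0.   ] [ 0.483 -0.373  0.15 ] [ 0.461 -0.342  0.3  ]
kiln left [ 0.227 -0.283  0.   ] [ 0.23  -0.263  0.15 ] [ 0.233 -0.243  0.3  ]
r [ 0.409 -0.717  0.   ] [ 0.396 -0.658  0.15 ] [ 0.383 -0.6    0.3  ]
base corner [ 0.461 -0.336  0.   ] [ 0.443 -0.311  0.15 ] [ 0.425 -0.286  0.3  ]
base left [ 0.213 -0.248  0.   ] [ 0.217 -0.231  0.15 ] [ 0.221 -0.214  0.3  ]
b [ 0.11 -0.59  0.  ] [ 0.123 -0.542  0.15 ] [ 0.137 -0.495  0.3  ]
```

View pics/tk.png

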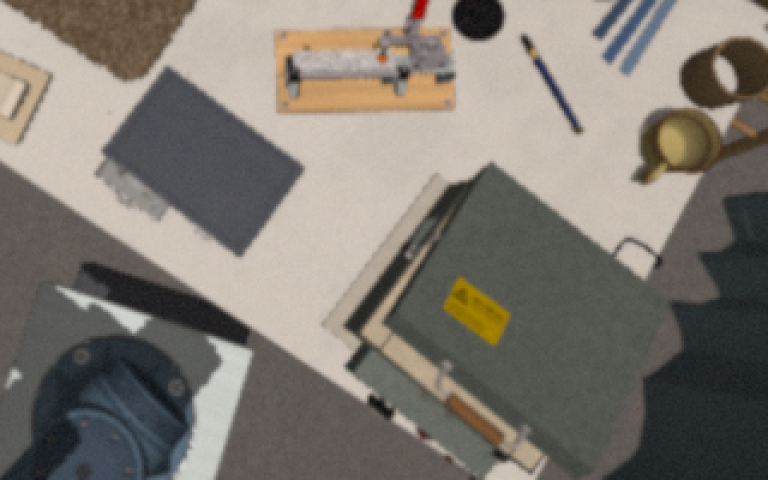

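View pics/sk.png

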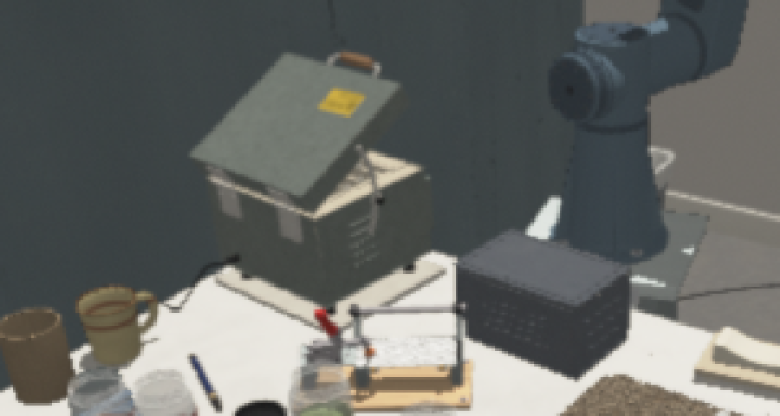

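```bash
cat > plan.py <<'E'
from fit import *
P0=np.array([.5724,-.1565,3.4658])
def graspR(p):
    s=seatR(p[2]); return np.stack([-s[:,1],-s[:,0],-s[:,2]],1)
def plan(pos,Rm,w=0,n=None,mx=45,ma=.14,start=None):
    st=get_state(); p=np.array(st['eef_pos']);r=R.from_rotvec(st['tcp_rot'])
    if start is not None:p,r=start
    rt=R.from_matrix(Rm);d=np.asarray(pos)-p;rv=(r.inv()*rt).as_rotvec()
    k=int(np.ceil(max(np.linalg.norm(d)*1000/mx,np.linalg.norm(rv)/ma,1))); k=n or k
    print('rows',k,'dist mm',(np.linalg.norm(d)*1000).round(1),'rot',rv.round(3))
    q=r
    for i in range(k):
        dd=q.inv().apply(d/k)*1000; print([w]+list(dd.round(1))+list((rv/k).round(3)))
        q=q*R.from_rotvec(rv/k)
    return
def where(p=P0):
    st=get_state();s=seatR(p[2]);o=np.array([p[0],p[1],.066])
    print('t',st['clock'],'pos',np.round(st['eef_pos'],4),'seat mm',((st['eef_pos']-o)@s*1000).round(1),'rotErr',(R.from_matrix(graspR(p)).inv()*R.from_rotvec(st['tcp_rot'])).as_rotvec().round(3),'F',np.round(st['contact_force'],1),'w',round(st['width'],4),'q',np.round(st['joint_pos'],2))
E
python3 - <<'E'
from plan import *
G=graspR(P0);r0=R.from_rotvec(get_state()['tcp_rot'])
mid=(r0*R.from_rotvec((r0.inv()*R.from_matrix(G)).as_rotvec()*.35))
plan([.40,.22,.34],mid.as_matrix())
plan(S(P0,(0,.05,.19)),G,start=(np.array([.40,.22,.34]),mid))
T=cam('top');C=cam('scene')
print(tri(C,(237,135),T,(444,269)),tri(C,(243,141.5),T,(444,269)),tri(C,(229.6,80),T,(401.6,333)),tri(C,(273.8,92.7),T,(482.5,399)))
print('box',tri(C,(120+458/2.6,60+265/2.6),T,(366,267)),tri(C,(120+575/2.6,60+315/2.6),T,(316,229)))
E
```

```text
rows 10 dist mm 437.3 rot [0.201 0.109 0.336]
[0, np.float64(-33.3), np.float64(-26.2), np.float64(-10.9), np.float64(0.02), np.float64(0.011), np.float64(0.034)]
[0, np.float64(-34.0), np.float64(-25.3), np.float64(-10.8), np.float64(0.02), np.float64(0.011), np.float64(0.034)]
[0, np.float64(-34.7), np.float64(-24.3), np.float64(-10.6), np.float64(0.02), np.float64(0.011), np.float64(0.034)]
[0, np.float64(-35.4), np.float64(-23.4), np.float64(-10.5), np.float64(0.02), np.float64(0.011), np.float64(0.034)]
[0, np.float64(-36.1), np.float64(-22.4), np.float64(-10.5), np.float64(0.02), np.float64(0.011), np.float64(0.034)]
[0, np.float64(-36.7), np.float64(-21.4), np.float64(-10.4), np.float64(0.02), np.float64(0.011), np.float64(0.034)]
[0, np.float64(-37.3), np.float64(-20.3), np.float64(-10.4), np.float64(0.02), np.float64(0.011), np.float64(0.034)]
[0, np.float64(-37.8), np.float64(-19.3), np.float64(-10.4), np.float64(0.02), np.float64(0.011), np.float64(0.034)]
[0, np.float64(-38.3), np.float64(-18.2), np.float64(-10.5), np.float64(0.02), np.float64(0.011), np.float64(0.034)]
[
[... 1333 characters left out ...]
p.float64(12.2), np.float64(2.7), np.float64(0.031), np.float64(0.017), np.float64(0.052)]
[0, np.float64(-39.3), np.float64(14.3), np.float64(1.6), np.float64(0.031), np.float64(0.017), np.float64(0.052)]
(array([ 0.46695599, -0.35801562,  0.24788185]), np.float64(0.003521702091242226)) (array([ 0.4651883 , -0.3508848 ,  0.22227203]), np.float64(0.030010716613774982)) (array([ 0.29492669, -0.34771292,  0.40887877]), np.float64(0.18834962040067196)) (array([ 0.1234171 , -0.43963765,  0.32122645]), np.float64(0.1882329473727065))
box (array([ 0.41270005, -0.13774829,  0.13148799]), np.float64(0.006107696671998809)) (array([0.4826435 , 0.06364757, 0.11214689]), np.float64(0.02039136326312769))
```

Emit:
{"fn": "drive_tool", "kwargs": {
  "increments": [
    [[0,-33.3,-26.2,-11,0.02,0.011,0.034],[0,-34,-25.3,-11,0.02,0.011,0.034],[0,-34.7,-24.3,-11,0.02,0.011,0.034],[0,-35.4,-23.4,-10.5,0.02,0.011,0.034],[0,-36.1,-22.4,-10.5,0.02,0.011,0.034]]
  ]
}}

```text
clock: 0.65
eef_pos: [0.2721, 0.387, 0.2867]
tcp_rot: [-0.645, -3.002, 0.143]
contact_force: [1.2, 0.4, -0.2]
width: 0.0126
```

Emit:
{"fn": "drive_tool", "kwargs": {
  "increments": [
    [[0,-36.7,-21.4,-10.4,0.02,0.011,0.034],[0,-37.3,-20.3,-10.4,0.02,0.011,0.034],[0,-37.8,-19.3,-10.4,0.02,0.011,0.034],[0,-38.3,-18.2,-10.5,0.02,0.011,0.034],[0,-38.8,-17.1,-10.5,0.02,0.011,0.034]]
  ]
}}

```text
clock: 1.15
eef_pos: [0.4002, 0.2183, 0.3412]
tcp_rot: [-0.878, -2.863, 0.277]
contact_force: [0.6, 1.2, -0.7]
width: 0.0002
```

```bash
python3 - <<'E'
from plan import *
where()
plan(S(P0,(0,.05,.19)),graspR(P0))
E
```

```text
t 1.15 pos [0.4002 0.2183 0.3412] seat mm [ 197.2 -410.2  196.9] rotErr [-0.374 -0.2   -0.62 ] F [ 0.6  1.2 -0.7] w 0.0002 q [ 0.29  0.    1.59 -0.08  1.76 -0.69]
rows 12 dist mm 500.7 rot [0.374 0.2   0.62 ]
[0, np.float64(-39.1), np.float64(-10.8), np.float64(9.8), np.float64(0.031), np.float64(0.017), np.float64(0.052)]
[0, np.float64(-39.7), np.float64(-8.5), np.float64(9.4), np.float64(0.031), np.float64(0.017), np.float64(0.052)]
[0, np.float64(-40.3), np.float64(-6.1), np.float64(9.0), np.float64(0.031), np.float64(0.017), np.float64(0.052)]
[0, np.float64(-40.7), np.float64(-3.7), np.float64(8.5), np.float64(0.031), np.float64(0.017), np.float64(0.052)]
[0, np.float64(-40.9), np.float64(-1.4), np.float64(7.9), np.float64(0.031), np.float64(0.017), np.float64(0.052)]
[0, np.float64(-41.1), np.float64(1.0), np.float64(7.2), np.float64(0.031), np.float64(0.017), np.float64(0.052)]
[0, np.float64(-41.1), np.float64(3.3), np.float64(6.5), np.float64(0.031), np.float64(0.017), np.float64(0.052)]
[0, np.float64(-41.0), np.float64(5.6), np.float64(5.6), np.float64(0.031), np.float64(0.017), np.float64(0.052)]
[0, np.float64(-40.7), np.float64(7.9), np.float64(4.7), np.float64(0.031), np.float64(0.017), np.float64(0.052)]
[0, np.float64(-40.3), np.float64(10.1), np.float64(3.8), np.float64(0.031), np.float64(0.017), np.float64(0.052)]
[0, np.float64(-39.8), np.float64(12.3), np.float64(2.8), np.float64(0.031), np.float64(0.017), np.float64(0.052)]
[0, np.float64(-39.1), np.float64(14.4), np.float64(1.7), np.float64(0.031), np.float64(0.017), np.float64(0.052)]
```

Emit:
{"fn": "drive_tool", "kwargs": {
  "increments": [
    [[0,-39.1,-10.8,9.8,0.031,0.017,0.052],[0,-39.7,-8.5,9.4,0.031,0.017,0.052],[0,-40.3,-6.1,9,0.031,0.017,0.052],[0,-40.7,-3.7,8.5,0.031,0.017,0.052],[0,-40.9,-1.4,7.9,0.031,0.017,0.052]]
  ]
}}

```text
clock: 1.65
eef_pos: [0.5228, 0.0575, 0.2895]
tcp_rot: [-1.199, -2.606, 0.47]
contact_force: [0.2, 1.4, 0.3]
width: -0.0004
```

Emit:
{"fn": "drive_tool", "kwargs": {
  "increments": [
    [[0,-41.1,1,7.2,0.031,0.017,0.052],[0,-41.1,3.3,6.5,0.031,0.017,0.052],[0,-41,5.6,5.6,0.031,0.017,0.052],[0,-40.7,7.9,4.7,0.031,0.017,0.052],[0,-40.3,10.1,3.8,0.031,0.017,0.052]]
  ]
}}

```text
clock: 2.15
eef_pos: [0.6451, -0.1036, 0.2383]
tcp_rot: [-1.475, -2.306, 0.642]
contact_force: [1.7, -0.5, 0.8]
width: 0.0001
```

```bash
python3 - <<'E'
from plan import *
where()
plan(S(P0,(0,.05,.19)),graspR(P0),n=5)
E
```

```text
t 2.15 pos [ 0.6451 -0.1036  0.2383] seat mm [ 31.9 -27.  189.8] rotErr [-0.062 -0.029 -0.1  ] F [ 1.7 -0.5  0.8] w 0.0001 q [-0.2   0.73  0.93 -0.32  1.95 -0.68]
rows 5 dist mm 83.4 rot [0.062 0.029 0.1  ]
[0, np.float64(-16.0), np.float64(4.8), np.float64(0.8), np.float64(0.012), np.float64(0.006), np.float64(0.02)]
[0, np.float64(-15.9), np.float64(5.1), np.float64(0.6), np.float64(0.012), np.float64(0.006), np.float64(0.02)]
[0, np.float64(-15.8), np.float64(5.4), np.float64(0.4), np.float64(0.012), np.float64(0.006), np.float64(0.02)]
[0, np.float64(-15.6), np.float64(5.8), np.float64(0.3), np.float64(0.012), np.float64(0.006), np.float64(0.02)]
[0, np.float64(-15.5), np.float64(6.1), np.float64(0.1), np.float64(0.012), np.float64(0.006), np.float64(0.02)]
```

Emit:
{"fn": "drive_tool", "kwargs": {
  "increments": [
    [[0,-12,4.8,0.8,0.012,0.006,0.02],[0,-12,5.1,0.6,0.012,0.006,0.02],[0,-12,5.4,0.4,0.012,0.006,0.02],[0,-12,5.8,0.3,0.012,0.006,0.02],[0,-12,6.1,0.1,0.012,0.006,0.02]]
  ]
}}

```text
clock: 2.65
eef_pos: [0.6868, -0.1499, 0.2201]
tcp_rot: [-1.567, -2.184, 0.705]
contact_force: [-0.6, 0.5, -0.3]
width: 0.0004
```

```bash
python3 - <<'E'
from plan import *
where()
c=cam('wrist');im=cams.grab_frame('wrist');cv2.imwrite('pics/w1.png',im[:,:,::-1]);np.save('w1.npy',np.array([c],dtype=object),allow_pickle=True)
im=im[:,:,::-1].copy()
pts=[(x,y,z) for x in(-.023,.023) for y in(-.0735,.0735) for z in (.004,)]+[(.055,.076,.032),(.055,-.076,.032),(-.027,.05,.008),(-.027,-.05,.008),(0,.103,.121),(0,.058,.01)]
for q in proj(c,S(P0,pts)): cv2.drawMarker(im,tuple(int(v) for v in q.round()),(255,0,255),0,8)
cv2.imwrite('pics/w1m.png',im)
E
```

```text
t 2.65 pos [ 0.6868 -0.1499  0.2201] seat mm [  1.1  30.2 189.7] rotErr [-0.003  0.001 -0.002] F [-0.6  0.5 -0.3] w 0.0004 q [-0.24  0.92  0.68 -0.36  2.06 -0.65]
```

View pics/w1m.png

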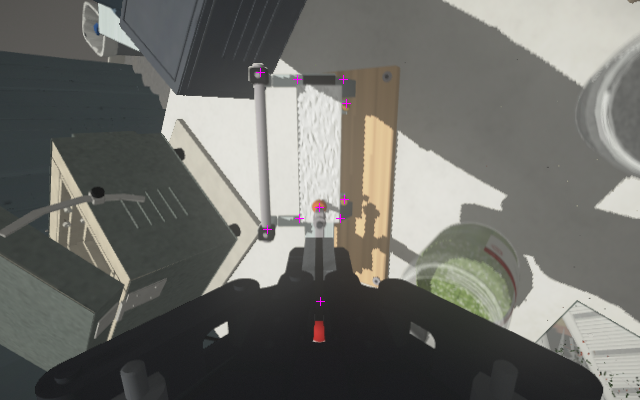

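```bash
python3 - <<'E'
from plan import *
im=cv2.imread('pics/w1.png')[:,:,::-1]
crop(im,245,60,405,250,3.1,'pics/w1c.png')
E
```

```text
(no output)
```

View pics/w1c.png

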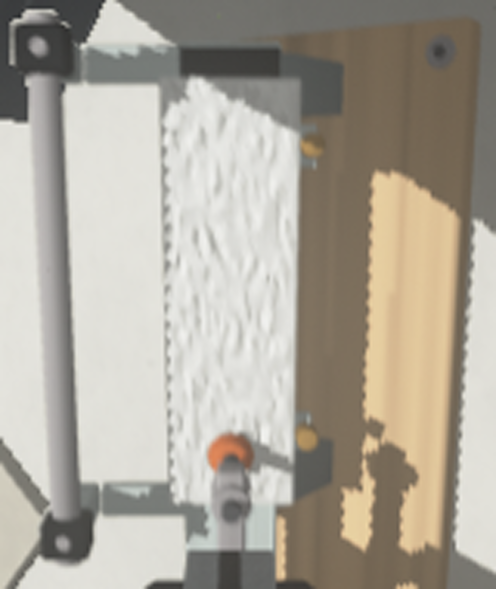

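```bash
python3 - <<'E'
from plan import *
c=np.load('w1.npy',allow_pickle=True)[0]
w=lambda u,v:np.array((245+u/3.1-.34,60+v/3.1-.34))
obs=[((162,78),(.023,-.0735,.004)),((301,80),(-.023,-.0735,.004)),((293,503),(-.023,.0735,.004)),((175,503),(.023,.0735,.004))]
fx=[((311,147),(-.027,-.050,.008)),((307,437),(-.027,.050,.008)),((230,448),(0,.058,.012)),((40,48),(.055,-.076,.034)),((63,540),(.055,.076,.034))]
def f(q):
    p=q[:3]
    return np.concatenate([proj(c,S(p,np.array(P)+[0,q[3],0]))[0]-w(*u) for u,P in obs]+[proj(c,S(p,P))[0]-w(*u) for u,P in fx])
r=least_squares(f,[*P0,0],x_scale=[.01,.01,.01,.01],loss='soft_l1');print(r.x.round(4));print(f(r.x).reshape(-1,2).round(1));print(f(np.r_[P0,0]).reshape(-1,2).round(1))
g=lambda P,u:None
E
```

```text
[ 5.724e-01 -1.592e-01  3.470e+00  2.700e-03]
[[-1.1 -0.2]
 [-0.3 -0.9]
 [ 0.   0.6]
 [-2.6  0.7]
 [ 0.4 -1.2]
 [-0.2  0.5]
 [ 0.   5.1]
 [ 0.8  0.2]
 [ 1.  -1.8]]
[[-0.3 -5.9]
 [ 0.8 -6.4]
 [ 0.5 -3.6]
 [-2.3 -3.6]
 [ 1.3 -3.7]
 [ 0.3 -1.5]
 [ 0.5  2.9]
 [ 1.5 -3. ]
 [ 1.2 -4.1]]
```

```bash
sed -i 's/^P0=.*/P0=np.array([.5724,-.1587,3.469])/' plan.py; python3 - <<'E'
from plan import *
where()
plan(S(P0,(0,.070,.105)),graspR(P0),n=5)
E
```

```text
t 2.7 pos [ 0.687  -0.1517  0.2184] seat mm [-1.000e-01  3.020e+01  1.884e+02] rotErr [-0.001  0.004  0.003] F [ 1.7 -1.4 -0.8] w -0.0001 q [-0.24  0.92  0.68 -0.36  2.06 -0.65]
rows 5 dist mm 92.4 rot [ 0.001 -0.004 -0.003]
[0, np.float64(-8.0), np.float64(-0.0), np.float64(16.6), np.float64(0.0), np.float64(-0.001), np.float64(-0.001)]
[0, np.float64(-8.0), np.float64(-0.0), np.float64(16.7), np.float64(0.0), np.float64(-0.001), np.float64(-0.001)]
[0, np.float64(-8.0), np.float64(-0.0), np.float64(16.7), np.float64(0.0), np.float64(-0.001), np.float64(-0.001)]
[0, np.float64(-8.0), np.float64(-0.0), np.float64(16.7), np.float64(0.0), np.float64(-0.001), np.float64(-0.001)]
[0, np.float64(-8.0), np.float64(-0.0), np.float64(16.7), np.float64(0.0), np.float64(-0.001), np.float64(-0.001)]
```

Emit:
{"fn": "drive_tool", "kwargs": {
  "increments": [
    [[0,-8,0,16.7,0,-0.001,-0.001],[0,-8,0,16.7,0,-0.001,0],[0,-8,0,16.7,0,-0.001,0],[0,-8,0,16.7,0,-0.001,0],[0,-8,0,16.7,0,0,0]]
  ]
}}

```text
clock: 3.2
eef_pos: [0.6527, -0.203, 0.1524]
tcp_rot: [-1.565, -2.189, 0.707]
contact_force: [0.7, 0.4, 0.0]
width: 0.0001
```

Emit:
{"fn": "drive_tool", "kwargs": {
  "increments": [
    [[0,-7,0,0,0,0,0],[0,-7,0,0,0,0,0],[0,-6,0,0,0,0,0],[0,-6,0,0,0,0,0],[0,-6,0,0,0,0,0]]
  ]
}}

```text
clock: 3.7
eef_pos: [0.6646, -0.233, 0.1545]
tcp_rot: [-1.566, -2.191, 0.707]
contact_force: [0.6, -0.5, 0.1]
width: 0.0002
```

```bash
python3 - <<'E'
from plan import *
where()
im=cams.grab_frame('scene');crop(im,200,120,360,240,5,'pics/s2.png')
E
```

```text
t 3.7 pos [ 0.6646 -0.233   0.1545] seat mm [  0.7 100.  108.9] rotErr [-0.005 -0.003 -0.001] F [ 0.6 -0.5  0.1] w 0.0002 q [-0.34  0.94  0.78 -0.4   1.91 -0.71]
```

View pics/s2.png

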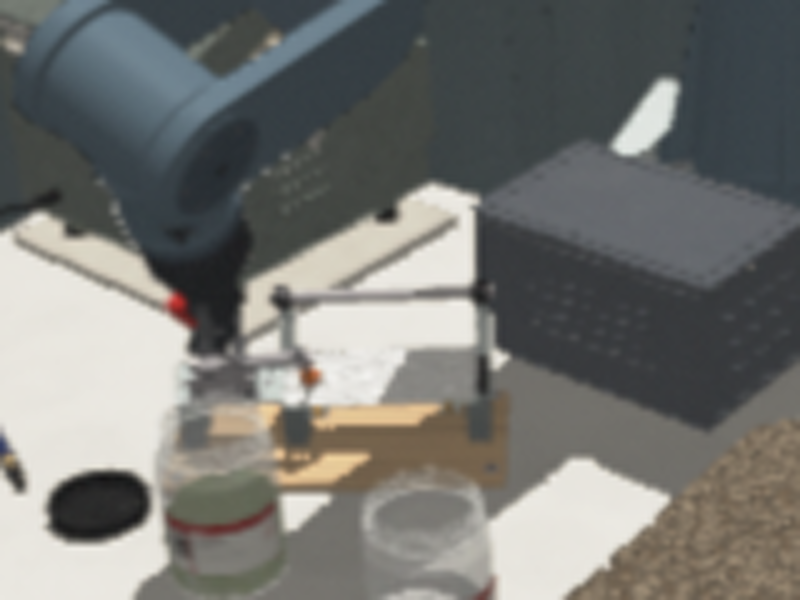

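Emit:
{"fn": "drive_tool", "kwargs": {
  "increments": [
    [[0,-8,0,0,0,0,0],[0,-8,0,0,0,0,0],[0,-8,0,0,0,0,0],[0,-8,0,0,0,0,0],[0,-8,0,0,0,0,0]]
  ]
}}

```text
clock: 4.25
eef_pos: [0.6768, -0.2721, 0.1533]
tcp_rot: [-1.567, -2.189, 0.707]
contact_force: [-0.1, -0.3, 0.1]
width: 0.0002
```

Emit:
{"fn": "drive_tool", "kwargs": {
  "increments": [
    [[0,-6,0,3,0,0,0],[0,-6,0,3,0,0,0],[0,-6,0,3,0,0,0],[0,-6,0,3.5,0,0,0],[0,-5,0,3.5,0,0,0]]
  ]
}}

```text
clock: 4.75
eef_pos: [0.6769, -0.3018, 0.1399]
tcp_rot: [-1.565, -2.189, 0.707]
contact_force: [-0.7, 2.2, 0.9]
width: 0.0001
```

```bash
python3 - <<'E'
from plan import *
where()
im=cams.grab_frame('scene');crop(im,200,120,360,240,5,'pics/s3.png')
cv2.imwrite('pics/w3.png',cams.grab_frame('wrist')[:,:,::-1])
E
```

```text
t 4.75 pos [ 0.6769 -0.3018  0.1399] seat mm [  0.6 169.1  90.9] rotErr [-0.003 -0.001 -0.001] F [-0.7  2.2  0.9] w 0.0001 q [-0.41  1.03  0.64 -0.43  1.92 -0.79]
```

View pics/s3.png

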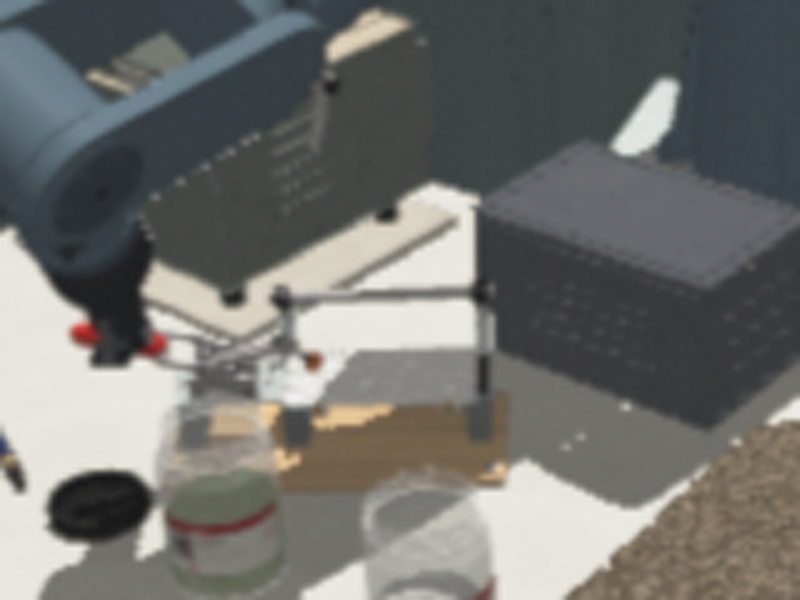

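View pics/w3.png

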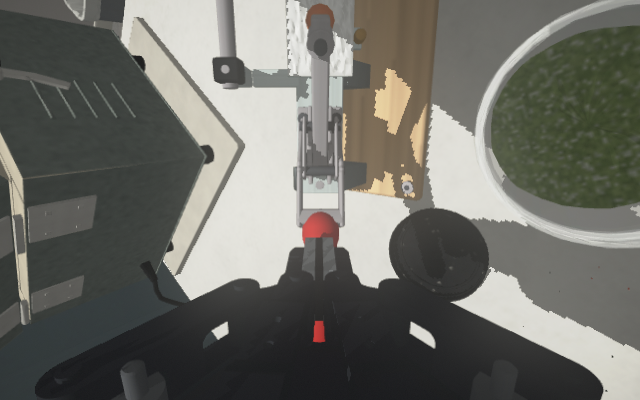

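Emit:
{"fn": "drive_tool", "kwargs": {
  "increments": [
    [[0,-5,0,3.5,0,0,0],[0,-5,0,4,0,0,0],[0,-5,0,4,0,0,0],[0,-4,0,4,0,0,0],[0,-4,0,4,0,0,0]]
  ]
}}

```text
clock: 5.35
eef_pos: [0.6737, -0.3276, 0.1244]
tcp_rot: [-1.566, -2.189, 0.707]
contact_force: [1.0, 2.5, 1.3]
width: 0.0
```

Emit:
{"fn": "drive_tool", "kwargs": {
  "increments": [
    [[0,-3,0,4,0,0,0],[0,-3,0,4,0,0,0],[0,-2,0,4,0,0,0],[0,-2,0,4,0,0,0],[0,-2,0,3,0,0,0]]
  ]
}}

```text
clock: 5.85
eef_pos: [0.6669, -0.3425, 0.1089]
tcp_rot: [-1.566, -2.189, 0.708]
contact_force: [0.4, 1.6, 1.8]
width: -0.0
```

```bash
python3 - <<'E'
from plan import *
where()
im=cams.grab_frame('scene');crop(im,200,120,360,240,5,'pics/s4.png')
cv2.imwrite('pics/w4.png',cams.grab_frame('wrist')[:,:,::-1])
E
```

```text
t 5.85 pos [ 0.6669 -0.3425  0.1089] seat mm [  0.6 204.4  52.5] rotErr [-0.004 -0.002 -0.001] F [0.4 1.6 1.8] w -0.0 q [-0.46  1.07  0.64 -0.45  1.87 -0.82]
```

View pics/s4.png

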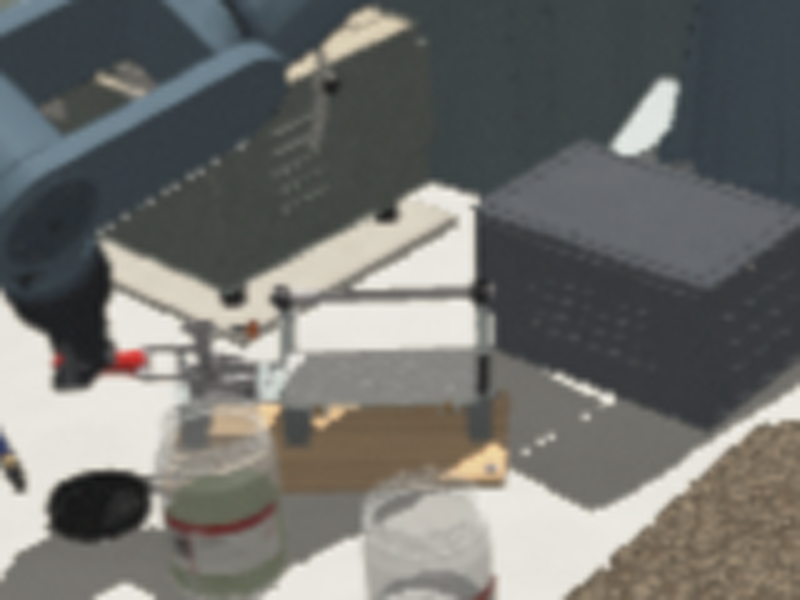

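View pics/w4.png

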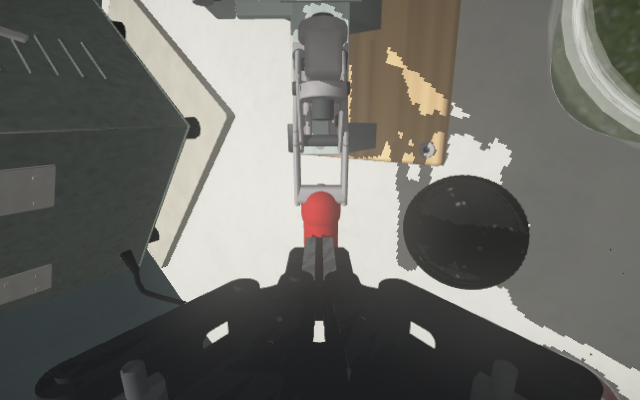

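Emit:
{"fn": "drive_tool", "kwargs": {
  "increments": [
    [[0,-1,0,2.5,0,0,0],[0,-1,0,2.5,0,0,0],[0,-1,0,2.5,0,0,0],[0,0,0,2.5,0,0,0],[0,0,0,2,0,0,0]]
  ]
}}

```text
clock: 6.45
eef_pos: [0.6627, -0.3475, 0.1012]
tcp_rot: [-1.569, -2.192, 0.707]
contact_force: [7.1, 3.5, 10.7]
width: 0.0002
```

```bash
python3 - <<'E'
from plan import *
where()
im=cams.grab_frame('scene');crop(im,200,120,360,240,5,'pics/s5.png')
cv2.imwrite('pics/w5.png',cams.grab_frame('wrist')[:,:,::-1])
E
```

```text
t 6.45 pos [ 0.6627 -0.3475  0.1012] seat mm [  0.6 207.8  43.1] rotErr [-0.007 -0.004  0.   ] F [ 7.1  3.5 10.7] w 0.0002 q [-0.46  1.06  0.66 -0.45  1.85 -0.82]
```

View pics/s5.png

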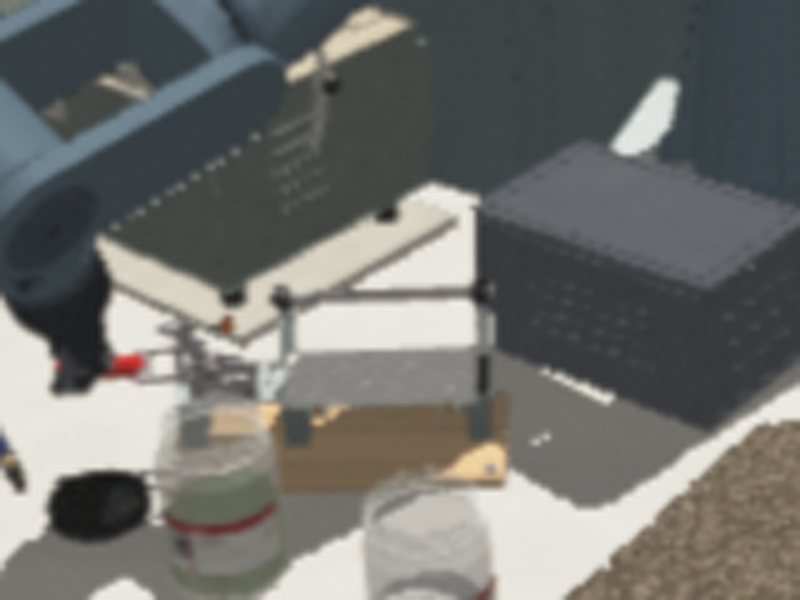

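View pics/w5.png

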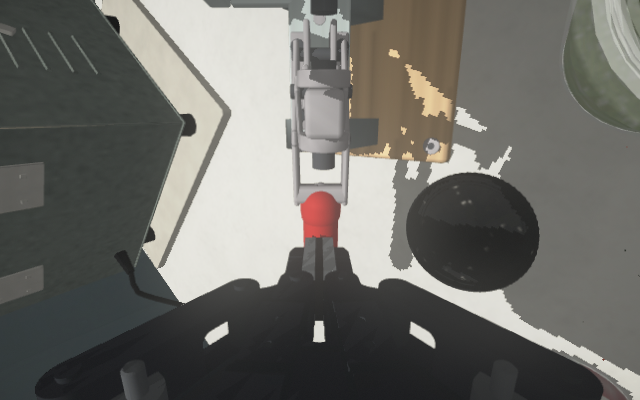

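```bash
python3 - <<'E'
from plan import *
C=cam('scene')
for al in(0,.9,1.1,1.3,1.5,1.65):
    # tip offset 70 along arm, tip dangling ~ -26 below arm at 0
    y=.128-.07*np.cos(al)-.022*np.sin(al);z=.036+.07*np.sin(al)-.022*np.cos(al)
    q=proj(C,S(P0,(0,y,z)))[0];print(al,((q-[200,120])*5).round(0))
where()
plan(S(P0,(0,.2,.16)),graspR(P0),n=3)
plan(S(P0,(0,.0025,.12)),graspR(P0),n=5,start=(S(P0,(0,.2,.16)),R.from_matrix(graspR(P0))))
E
```

```text
0 [304. 371.]
0.9 [280. 339.]
1.1 [265. 333.]
1.3 [247. 329.]
1.5 [228. 326.]
1.65 [212. 324.]
t 6.55 pos [ 0.6628 -0.3474  0.1013] seat mm [  0.6 207.8  43.2] rotErr [-0.007 -0.005  0.   ] F [4.9 1.7 6.8] w 0.0002 q [-0.46  1.06  0.66 -0.45  1.85 -0.82]
rows 3 dist mm 117.0 rot [ 0.007  0.005 -0.   ]
[0, np.float64(2.4), np.float64(0.5), np.float64(-38.9), np.float64(0.002), np.float64(0.002), np.float64(-0.0)]
[0, np.float64(2.5), np.float64(0.4), np.float64(-38.9), np.float64(0.002), np.float64(0.002), np.float64(-0.0)]
[0, np.float64(2.5), np.float64(0.3), np.float64(-38.9), np.float64(0.002), np.float64(0.002), np.float64(-0.0)]
rows 5 dist mm 201.5 rot [0. 0. 0.]
[0, np.float64(39.5), np.float64(-0.0), np.float64(8.0), np.float64(0.0), np.float64(0.0), np.float64(0.0)]
[0, np.float64(39.5), np.float64(-0.0), np.float64(8.0), np.float64(0.0), np.float64(0.0), np.float64(0.0)]
[0, np.float64(39.5), np.float64(-0.0), np.float64(8.0), np.float64(0.0), np.float64(0.0), np.float64(0.0)]
[0, np.float64(39.5), np.float64(-0.0), np.float64(8.0), np.float64(0.0), np.float64(0.0), np.float64(0.0)]
[0, np.float64(39.5), np.float64(-0.0), np.float64(8.0), np.float64(0.0), np.float64(0.0), np.float64(0.0)]
```

Emit:
{"fn": "drive_tool", "kwargs": {
  "increments": [
    [[0,0,0,-10,0.002,0.002,0],[0,1,0.5,-25,0.002,0.002,0],[0,2,0.5,-35,0.002,0.001,0],[0,2,0,-35,0,0,0],[0,2,0,-15,0,0,0]]
  ]
}}

```text
clock: 7.05
eef_pos: [0.7174, -0.3138, 0.1912]
tcp_rot: [-1.558, -2.182, 0.71]
contact_force: [0.2, -0.5, -0.9]
width: -0.0001
```

Emit:
{"fn": "drive_tool", "kwargs": {
  "increments": [
    [[0,30,0,0,0,0,0],[0,45,0,0,0,0,0],[58,48,0,0,0,0,0],[58,40,0,5,0,0,0],[58,30,0,5,0,0,0]]
  ]
}}

```text
clock: 7.55
eef_pos: [0.6505, -0.1326, 0.1872]
tcp_rot: [-1.566, -2.19, 0.708]
contact_force: [2.1, -0.4, -0.6]
width: 0.0431
```

```bash
python3 - <<'E'
from plan import *
where()
im=cams.grab_frame('scene');crop(im,200,120,360,240,5,'pics/s6.png')
st=get_state();c=cam('wrist',st);im=cams.grab_frame('wrist');cv2.imwrite('pics/w6.png',im[:,:,::-1]);np.save('w6.npy',np.array([c],dtype=object))
where()
E
```

```text
t 7.55 pos [ 0.6505 -0.1326  0.1872] seat mm [  4.6   0.4 146.4] rotErr [-0.004 -0.002 -0.001] F [ 2.1 -0.4 -0.6] w 0.0431 q [-0.23  0.84  0.88 -0.34  1.95 -0.6 ]
t 7.65 pos [ 0.6502 -0.1306  0.1866] seat mm [  4.   -1.6 146.2] rotErr [-0.002 -0.002 -0.005] F [-0.6  0.   0.1] w 0.0573 q [-0.23  0.84  0.88 -0.34  1.95 -0.6 ]
```

View pics/s6.png

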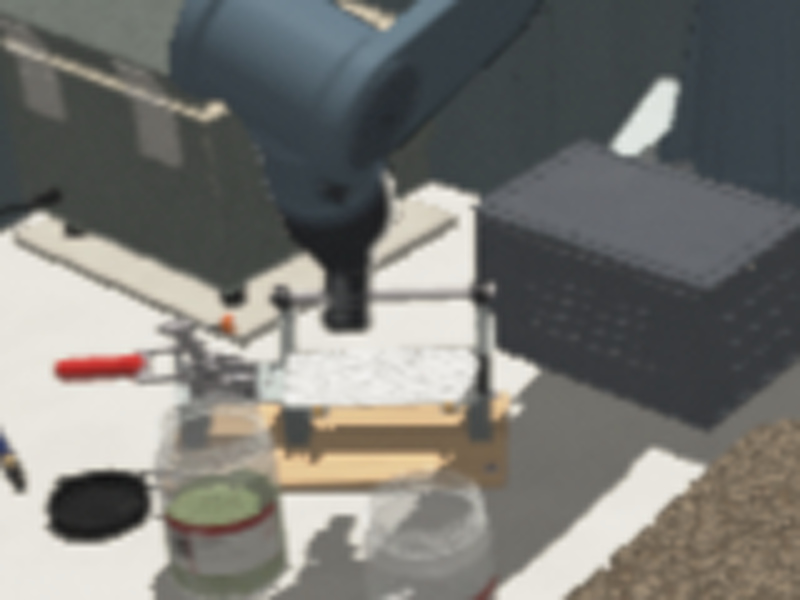

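View pics/w6.png

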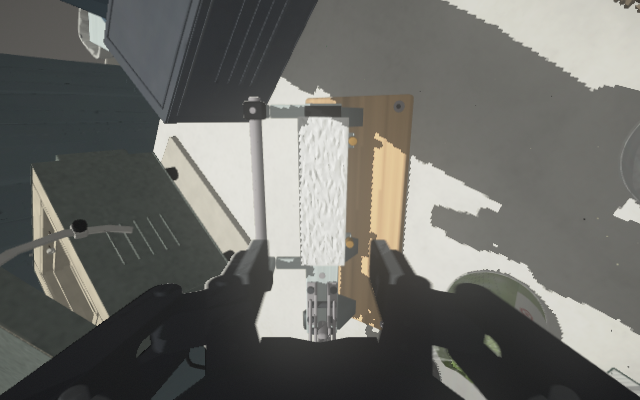

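```bash
python3 - <<'E'
from plan import *
im=cv2.imread('pics/w6.png')[:,:,::-1]
crop(im,240,85,400,285,3,'pics/w6c.png')
E
```

```text
(no output)
```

View pics/w6c.png

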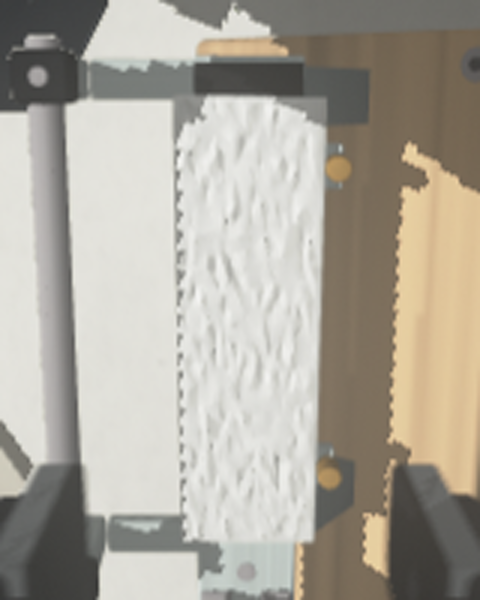

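```bash
python3 - <<'E'
from plan import *
c=np.load('w6.npy',allow_pickle=True)[0]
w=lambda u,v:np.array((240+u/3-.33,85+v/3-.33))
obs=[((174,96),(.023,-.0735,.004)),((327,97),(-.023,-.0735,.004)),((314,541),(-.023,.0735,.004)),((185,541),(.023,.0735,.004))]
fx=[((338,168),(-.027,-.050,.008)),((330,476),(-.027,.050,.008)),((37,76),(.055,-.076,.036))]
def f(q):
    p=q[:3]
    return np.concatenate([proj(c,S(p,np.array(P)+[q[4],q[3],0]))[0]-w(*u) for u,P in obs]+[proj(c,S(p,P))[0]-w(*u) for u,P in fx])
r=least_squares(f,[*P0,0,0],x_scale=.01);print(r.x.round(4));print(f(r.x).reshape(-1,2).round(1))
where(r.x[:3])
p=P0.copy();
P=S(r.x[:3],(r.x[4],r.x[3],0));s=seatR(P0[2]);print('glass in P0 seat mm',((P-[P0[0],P0[1],.066])@s*1000).round(1))
E
```

```text
[ 5.7150e-01 -1.5890e-01  3.4777e+00  2.5000e-03 -1.3000e-03]
[[-0.2 -0.2]
 [ 0.1 -0.6]
 [ 1.   0.5]
 [-1.   0.6]
 [-0.6 -0.2]
 [-0.6  0.1]
 [ 0.9  0. ]]
t 7.65 pos [ 0.6502 -0.1306  0.1866] seat mm [  3.3  -0.7 146.7] rotErr [-0.002  0.003  0.002] F [-0.6  0.   0.1] w 0.0573 q [-0.23  0.84  0.88 -0.34  1.95 -0.6 ]
glass in P0 seat mm [-0.5  2.4 -0.5]
```

Emit:
{"fn": "drive_tool", "kwargs": {
  "increments": [
    [[58,-1,1.5,25,0,0,0],[58,-1,1.5,30,0,0,0],[58,-1,1.4,30,0,0,0],[58,-1,0,20,0,0,0],[58,0,0,8,0,0,0]]
  ]
}}

```text
clock: 8.15
eef_pos: [0.5914, -0.1602, 0.0905]
tcp_rot: [-1.565, -2.184, 0.709]
contact_force: [-0.4, 1.2, 0.1]
width: 0.058
```

```bash
python3 - <<'E'
from plan import *
where()
im=cams.grab_frame('wrist');cv2.imwrite('pics/w7.png',im[:,:,::-1])
where()
plan(S(P0,(-.0004,.0024,-.012)),graspR(P0),n=5,w=58)
E
```

```text
t 8.15 pos [ 0.5914 -0.1602  0.0905] seat mm [ 0.2  7.6 30.1] rotErr [-0.     0.001  0.   ] F [-0.4  1.2  0.1] w 0.058 q [-0.28  0.81  1.13 -0.35  1.73 -0.57]
t 8.2 pos [ 0.5914 -0.1601  0.0905] seat mm [ 0.2  7.4 30.1] rotErr [0.    0.001 0.   ] F [ 1.4  0.3 -0.4] w 0.0578 q [-0.28  0.81  1.13 -0.35  1.73 -0.57]
rows 5 dist mm 42.4 rot [-0.    -0.001 -0.   ]
[58, np.float64(1.0), np.float64(0.1), np.float64(8.4), np.float64(-0.0), np.float64(-0.0), np.float64(-0.0)]
[58, np.float64(1.0), np.float64(0.1), np.float64(8.4), np.float64(-0.0), np.float64(-0.0), np.float64(-0.0)]
[58, np.float64(1.0), np.float64(0.1), np.float64(8.4), np.float64(-0.0), np.float64(-0.0), np.float64(-0.0)]
[58, np.float64(1.0), np.float64(0.1), np.float64(8.4), np.float64(-0.0), np.float64(-0.0), np.float64(-0.0)]
[58, np.float64(1.0), np.float64(0.1), np.float64(8.4), np.float64(-0.0), np.float64(-0.0), np.float64(-0.0)]
```

View pics/w7.png

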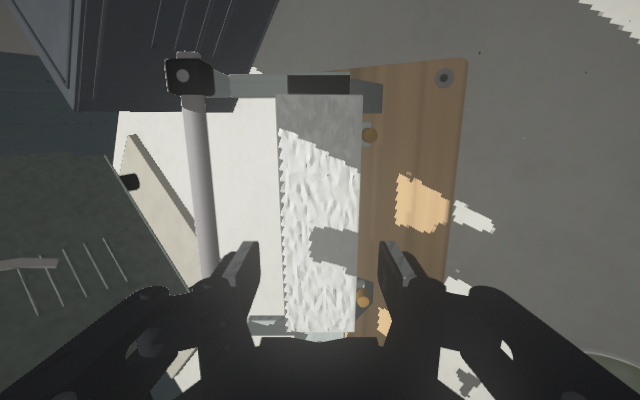

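Emit:
{"fn": "drive_tool", "kwargs": {
  "increments": [
    [[58,1,0.1,10,0,0,0],[58,1,0.1,10,0,0,0],[58,1,0.1,9,0,0,0],[58,1,0.1,8,0,0,0],[58,1,0.1,5,0,0,0]]
  ]
}}

```text
clock: 8.7
eef_pos: [0.5677, -0.1618, 0.0574]
tcp_rot: [-1.565, -2.187, 0.709]
contact_force: [-1.0, 0.1, -0.4]
width: 0.0579
```

```bash
python3 - <<'E'
from plan import *
where()
im=cams.grab_frame('wrist');cv2.imwrite('pics/w8.png',im[:,:,::-1])
im=cams.grab_frame('scene');crop(im,200,120,360,240,5,'pics/s8.png')
where()
E
```

```text
t 8.7 pos [ 0.5677 -0.1618  0.0574] seat mm [ -0.7   1.4 -10.2] rotErr [-0.001 -0.    -0.001] F [-1.   0.1 -0.4] w 0.0579 q [-0.29  0.81  1.21 -0.35  1.65 -0.55]
t 8.8 pos [ 0.5676 -0.1616  0.0574] seat mm [ -0.6   1.2 -10.2] rotErr [-0.001 -0.    -0.001] F [-0.5  0.  -0.5] w 0.0578 q [-0.29  0.81  1.21 -0.35  1.65 -0.55]
```

View pics/w8.png

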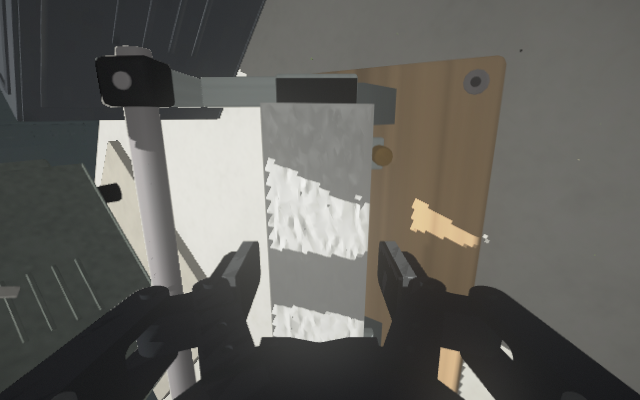

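View pics/s8.png

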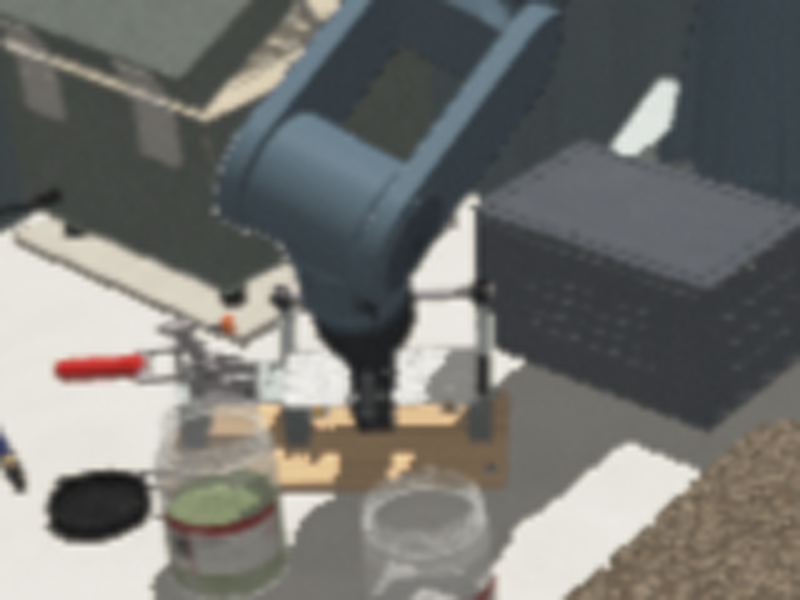

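```bash
python3 - <<'E'
from plan import *
C=cam('scene')
print(((proj(C,S(P0,[(-.023,0,0),(-.043,0,-.0),(-.043,0,-.005),(-.043,0,-.010),(-.043,0,-.02)]))-[200,120])*5).round())
W=cam('wrist')
print(proj(W,S(P0,[(-.0295,-.01,-.005),(-.0295,-.01,-.010),(-.0295,-.01,-.0),(.0285,-.01,-.005),(.0285,-.01,-.01)])).round())
E
```

```text
[[382. 403.]
 [382. 428.]
 [382. 430.]
 [383. 432.]
 [384. 437.]]
[[379. 237.]
 [377. 233.]
 [381. 241.]
 [258. 237.]
 [260. 233.]]
```

Emit:
{"fn": "drive_tool", "kwargs": {
  "increments": [
    [[58,-0.5,0,2.5,0,0,0],[58,-0.5,0,2.5,0,0,0],[40,0,0,0,0,0,0],[40,0,0,0,0,0,0],[40,0,0,0,0,0,0]]
  ]
}}

```text
clock: 9.3
eef_pos: [0.567, -0.1641, 0.0563]
tcp_rot: [-1.567, -2.188, 0.709]
contact_force: [0.6, 2.3, 9.0]
width: 0.0442
```

Emit:
{"fn": "drive_tool", "kwargs": {
  "increments": [
    [[30,0,0,0,0,0,0],[30,0,0,0,0,0,0],[30,0,0,0,0,0,0],[30,0,0,-2,0,0,0],[30,0,0,-4,0,0,0]]
  ]
}}

```text
clock: 9.8
eef_pos: [0.5684, -0.1629, 0.0587]
tcp_rot: [-1.565, -2.185, 0.71]
contact_force: [-4.9, -1.6, -1.3]
width: 0.0437
```

```bash
python3 - <<'E'
from plan import *
where()
im=cams.grab_frame('wrist');cv2.imwrite('pics/w9.png',im[:,:,::-1])
E
```

```text
t 9.8 pos [ 0.5684 -0.1629  0.0587] seat mm [-0.1  2.7 -8.9] rotErr [-0.     0.    -0.001] F [-4.9 -1.6 -1.3] w 0.0437 q [-0.29  0.81  1.21 -0.35  1.65 -0.56]
```

View pics/w9.png

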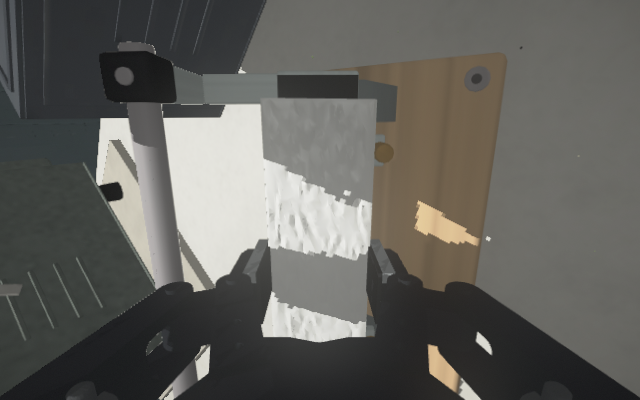

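Emit:
{"fn": "drive_tool", "kwargs": {
  "increments": [
    [[30,0,0,-8,0,0,0],[30,0,0,-14,0,0,0],[30,0,0,-20,0,0,0],[30,0,0,-25,0,0,0],[30,0,0,-25,0,0,0]]
  ]
}}

```text
clock: 10.35
eef_pos: [0.6218, -0.1446, 0.1349]
tcp_rot: [-1.566, -2.189, 0.707]
contact_force: [0.5, 0.1, -0.6]
width: 0.0438
```

```bash
python3 - <<'E'
from plan import *
where()
im=cams.grab_frame('wrist');cv2.imwrite('pics/w10.png',im[:,:,::-1])
im=cams.grab_frame('scene');crop(im,200,100,360,220,5,'pics/s10.png')
where()
E
```

```text
t 10.35 pos [ 0.6218 -0.1446  0.1349] seat mm [-1.   2.6 85.9] rotErr [-0.004 -0.001 -0.001] F [ 0.5  0.1 -0.6] w 0.0438 q [-0.25  0.82  1.02 -0.34  1.83 -0.58]
t 10.45 pos [ 0.6243 -0.1448  0.1376] seat mm [-1.3  3.5 89.4] rotErr [-0.01  -0.006  0.001] F [0.1 0.2 0.2] w 0.044 q [-0.25  0.82  1.02 -0.34  1.83 -0.58]
```

View pics/w10.png

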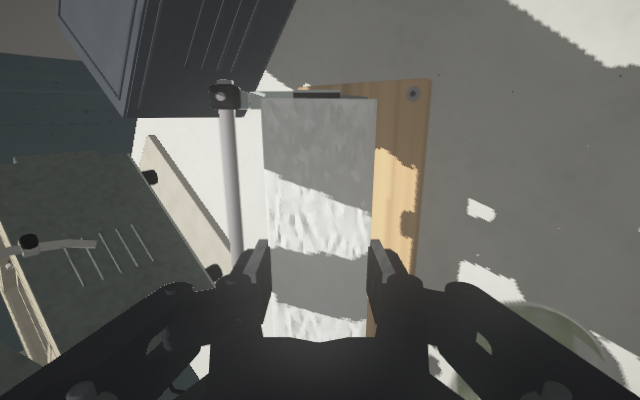

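View pics/s10.png

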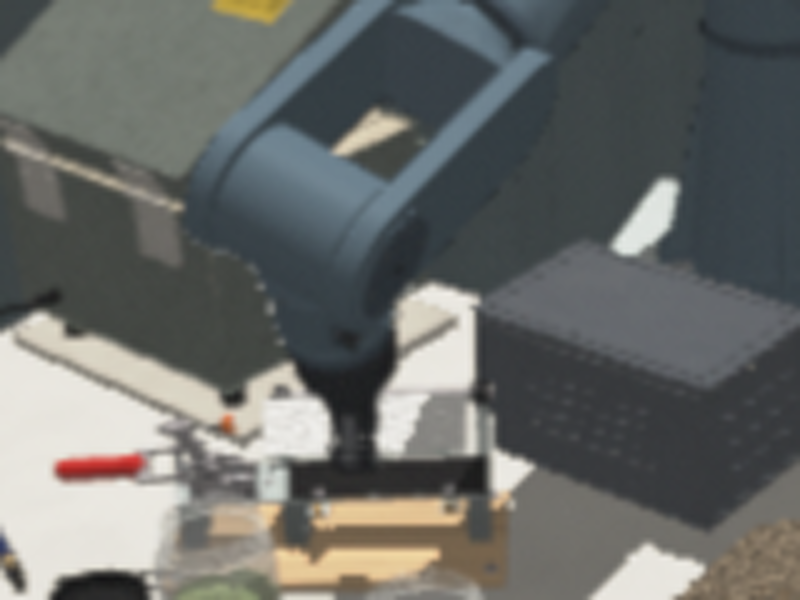

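```bash
python3 - <<'E'
from plan import *
p=np.array([.567,-.1641,.0563]);s=seatR(P0[2]);print(((p-[P0[0],P0[1],.066])@s*1000).round(1))
# glass in tool by image: far corners & edge samples
i=cams.camera_info('wrist');T=np.array(i['tool_from_camera']);c=dict(f=200/np.tan(np.radians(i['vfov'])/2),cx=i['cx'],cy=i['cy'],k=i['k1'],R=T[:3,:3],o=T[:3,3])
im=cv2.imread('pics/w10.png')[:,:,::-1];crop(im,240,80,400,280,3,'pics/w10c.png')
# predictions: glass center in tool (x0,0,z_under)
for zu in(-.009,-.012,-.015):
    P=[(.0735,.023,zu-.004),(.0735,-.023,zu-.004),(.0735,.023,zu),(.0735,-.023,zu),(.03,.023,zu-.004),(.03,-.023,zu-.004)]
    print(zu,proj(c,P).round(1).tolist())
E
```

```text
[ -0.2   3.4 -11.9]
-0.009 [[375.7, 100.5], [261.9, 100.6], [373.9, 101.0], [263.6, 101.0], [370.9, 204.0], [266.6, 204.0]]
-0.012 [[377.0, 100.2], [260.5, 100.2], [375.2, 100.7], [262.3, 100.7], [372.1, 205.9], [265.5, 205.9]]
-0.015 [[378.4, 99.8], [259.1, 99.8], [376.5, 100.3], [261.0, 100.3], [373.2, 207.9], [264.3, 207.9]]
```

View pics/w10c.png

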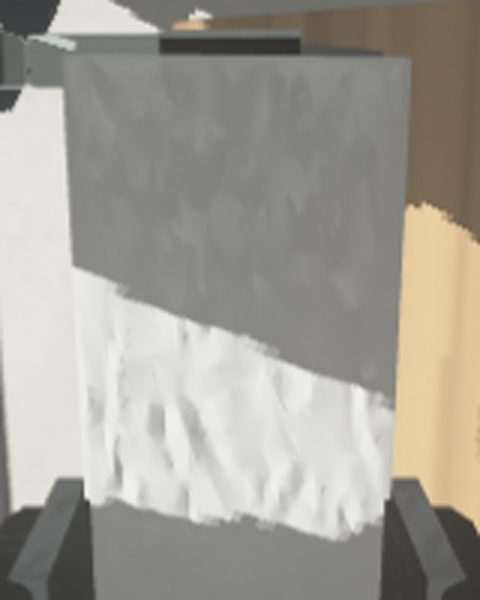

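```bash
cat >> plan.py <<'E'
def downR(ang):
    x=np.array([np.cos(ang),np.sin(ang),0]);z=np.array([0,0,-1.]);return np.stack([x,np.cross(z,x),z],1)
E
python3 - <<'E'
from plan import *
st=get_state();r0=R.from_rotvec(st['tcp_rot'])
D=R.from_matrix(downR(1.470));rv=(r0.inv()*D).as_rotvec();print(rv)
mid=r0*R.from_rotvec(rv*.15);w1=[.635,-.12,.27]
plan(w1,mid.as_matrix(),w=30,n=5)
plan([.50,.33,.25],D.as_matrix(),w=30,n=15,start=(np.array(w1),mid))
E
```

```text
[-0.60762132  0.13784301  0.41550128]
rows 5 dist mm 135.2 rot [-0.091  0.021  0.062]
[30, np.float64(3.9), np.float64(-12.4), np.float64(-23.7), np.float64(-0.018), np.float64(0.004), np.float64(0.012)]
[30, np.float64(3.8), np.float64(-12.0), np.float64(-23.9), np.float64(-0.018), np.float64(0.004), np.float64(0.012)]
[30, np.float64(3.8), np.float64(-11.6), np.float64(-24.1), np.float64(-0.018), np.float64(0.004), np.float64(0.012)]
[30, np.float64(3.7), np.float64(-11.2), np.float64(-24.3), np.float64(-0.018), np.float64(0.004), np.float64(0.012)]
[30, np.float64(3.7), np.float64(-10.8), np.float64(-24.5), np.float64(-0.018), np.float64(0.004), np.float64(0.012)]
rows 15 dist mm 470.2 rot [-0.516  0.117  0.353]
[30, np.float64(31.3), np.float64(-0.3), np.float64(1.0), np.float64(-0.034), np.float64(0.008), np.float64(0.024)]
[30, np.float64(31.3), np.float64(-1.1), np.float64(1.2), np.float64(-0.034), np.float64(0.008), np.float64(0.024)]
[30, np.float64(31.3), np.float64(-1.9), np.float64(1.4), np.float64(-0.034), np.float64(0.008), np.float64(0.024)]
[30, np.float64(31.2), np.f
[... 666 characters left out ...]
)]
[30, np.float64(30.4), np.float64(-7.4), np.float64(1.9), np.float64(-0.034), np.float64(0.008), np.float64(0.024)]
[30, np.float64(30.2), np.float64(-8.2), np.float64(1.9), np.float64(-0.034), np.float64(0.008), np.float64(0.024)]
[30, np.float64(30.0), np.float64(-9.0), np.float64(1.9), np.float64(-0.034), np.float64(0.008), np.float64(0.024)]
[30, np.float64(29.7), np.float64(-9.7), np.float64(1.8), np.float64(-0.034), np.float64(0.008), np.float64(0.024)]
[30, np.float64(29.5), np.float64(-10.5), np.float64(1.7), np.float64(-0.034), np.float64(0.008), np.float64(0.024)]
[30, np.float64(29.2), np.float64(-11.2), np.float64(1.5), np.float64(-0.034), np.float64(0.008), np.float64(0.024)]
```

Emit:
{"fn": "drive_tool", "kwargs": {
  "increments": [
    [[30,3.8,-8,-22,-0.018,0.004,0.012],[30,3.8,-12,-24,-0.018,0.004,0.012],[30,3.8,-12,-24,-0.018,0.004,0.012],[30,3.8,-12,-24,-0.018,0.004,0.012],[30,10,-11,-24,-0.018,0.004,0.012]]
  ]
}}

```text
clock: 10.95
eef_pos: [0.6312, -0.1145, 0.2636]
tcp_rot: [-1.684, -2.192, 0.615]
contact_force: [-0.4, -0.4, -1.0]
width: 0.0439
```

Emit:
{"fn": "drive_tool", "kwargs": {
  "increments": [
    [[30,25,-0.3,1,-0.034,0.008,0.024],[30,31,-1,1,-0.034,0.008,0.024],[30,31,-2,1.5,-0.034,0.008,0.024],[30,31,-2.7,1.5,-0.034,0.008,0.024],[30,31,-3.5,1.7,-0.034,0.008,0.024]]
  ]
}}

```text
clock: 11.45
eef_pos: [0.5876, 0.0301, 0.2569]
tcp_rot: [-1.908, -2.182, 0.429]
contact_force: [0.6, 0.4, -0.2]
width: 0.0441
```

Emit:
{"fn": "drive_tool", "kwargs": {
  "increments": [
    [[30,31,-4.3,1.8,-0.034,0.008,0.024],[30,31,-5,1.9,-0.034,0.008,0.024],[30,30.7,-5.8,1.9,-0.034,0.008,0.024],[30,30.6,-6.6,2,-0.034,0.008,0.024],[30,30.4,-7.4,1.9,-0.034,0.008,0.024]]
  ]
}}

```text
clock: 11.95
eef_pos: [0.543, 0.1802, 0.2511]
tcp_rot: [-2.124, -2.148, 0.229]
contact_force: [0.1, -0.3, -1.6]
width: 0.044
```

```bash
python3 - <<'E'
from plan import *
where()
plan([.50,.33,.25],downR(1.47),w=30,n=5)
E
```

```text
t 11.95 pos [0.543  0.1802 0.2511] seat mm [  43.1 -330.4  197.5] rotErr [-0.434  0.101  0.3  ] F [ 0.1 -0.3 -1.6] w 0.044 q [ 0.12  0.29  1.44 -0.01  1.59  0.11]
rows 5 dist mm 155.8 rot [-0.185  0.037  0.112]
[30, np.float64(30.1), np.float64(-8.1), np.float64(1.0), np.float64(-0.037), np.float64(0.007), np.float64(0.022)]
[30, np.float64(29.9), np.float64(-8.9), np.float64(0.9), np.float64(-0.037), np.float64(0.007), np.float64(0.022)]
[30, np.float64(29.7), np.float64(-9.5), np.float64(0.7), np.float64(-0.037), np.float64(0.007), np.float64(0.022)]
[30, np.float64(29.4), np.float64(-10.2), np.float64(0.6), np.float64(-0.037), np.float64(0.007), np.float64(0.022)]
[30, np.float64(29.2), np.float64(-10.9), np.float64(0.4), np.float64(-0.037), np.float64(0.007), np.float64(0.022)]
```

Emit:
{"fn": "drive_tool", "kwargs": {
  "increments": [
    [[30,30,-8,1,-0.037,0.007,0.022],[30,30,-9,1,-0.037,0.007,0.022],[30,30,-9.5,0.7,-0.037,0.008,0.022],[30,29,-10,0.6,-0.037,0.008,0.023],[30,20,-10,0.4,-0.037,0.007,0.023]]
  ]
}}

```text
clock: 12.45
eef_pos: [0.4999, 0.3211, 0.2499]
tcp_rot: [-2.329, -2.107, -0.001]
contact_force: [-0.4, 0.2, -0.4]
width: 0.044
```

```bash
python3 - <<'E'
from plan import *
import time
cams.grab_frame('top')
st=get_state();c=cam('wrist',st);im=cams.grab_frame('wrist');cv2.imwrite('pics/w11.png',im[:,:,::-1]);np.save('w11.npy',np.array([c],dtype=object))
im=im[:,:,::-1].copy()
Rm=downR(1.470);m=np.array([.3895,.3458,.054])
pts=[m+Rm@np.array([a,b,0]) for a in(-.078,.078) for b in(-.028,.028)]
for q in proj(c,pts): cv2.drawMarker(im,tuple(int(v) for v in q.round()),(255,0,255),0,8)
cv2.imwrite('pics/w11m.png',im)
where()
E
```

```text
t 12.55 pos [0.4985 0.322  0.25  ] seat mm [  39.7 -478.9  198.6] rotErr [-0.618  0.134  0.409] F [-0.1 -0.5 -1. ] w 0.0442 q [0.37 0.21 1.54 0.   1.4  0.47]
```

View pics/w11m.png

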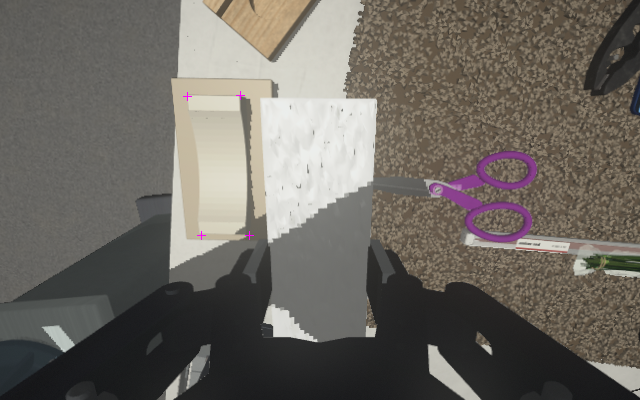

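```bash
python3 - <<'E'
from plan import *
im=cv2.imread('pics/w11.png')[:,:,::-1]
crop(im,165,70,285,250,3.3,'pics/w11c.png')
E
```

```text
(no output)
```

View pics/w11c.png

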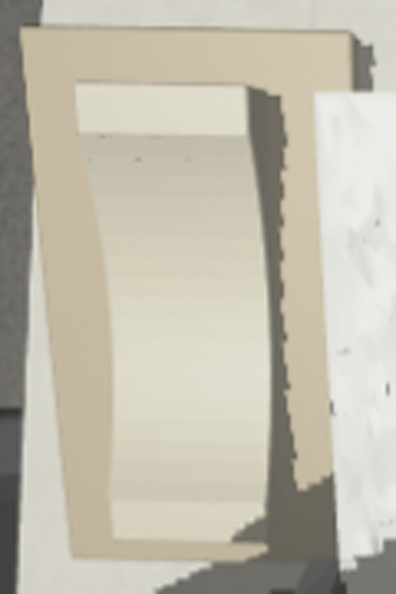

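```bash
python3 - <<'E'
from plan import *
c=np.load('w11.npy',allow_pickle=True)[0]
w=lambda u,v:np.array((165+u/3.3-.35,70+v/3.3-.35))
# mould frame here: a along tool x (image up), b along tool y (image right)
obs=[((75,84),(.078,-.028,.054)),((246,86),(.078,.028,.054)),((267,543),(-.078,.028,.054)),((113,539),(-.078,-.028,.054)),
((20,29),(.098,-.0575,.024)),((352,33),(.098,.0575,.024)),((74,556),(-.098,-.0575,.024))]
def f(q,o=obs):
    Rm=downR(q[2])
    return np.concatenate([proj(c,Rm[:,:2]@np.array(P[:2])+[q[0],q[1],P[2]])[0]-w(*u) for u,P in o])
for o in(obs,obs[:4],obs[4:]):
    r=least_squares(lambda q:f(q,o),[.3895,.3458,1.47],x_scale=.01);print(r.x.round(4));print(f(r.x,o).reshape(-1,2).round(1).tolist())
E
```

```text
[0.388  0.3465 1.4535]
[[-0.6, -0.4], [0.8, -0.2], [0.7, 0.6], [-0.0, 0.9], [-0.6, -0.9], [0.6, -0.6], [-0.9, 1.4]]
[0.3878 0.3466 1.4515]
[[-0.7, -0.7], [0.7, -0.3], [0.4, 0.5], [-0.3, 0.8]]
[0.3883 0.3462 1.456 ]
[[-0.4, -0.6], [0.8, -0.6], [-0.4, 1.6]]
```

```bash
python3 - <<'E'
from plan import *
where()
plan([.3883,.3455,.10],downR(1.458),w=30,n=5)
E
```

```text
t 12.55 pos [0.4985 0.322  0.25  ] seat mm [  39.7 -478.9  198.6] rotErr [-0.618  0.134  0.409] F [-0.1 -0.5 -1. ] w 0.0442 q [0.37 0.21 1.54 0.   1.4  0.47]
rows 5 dist mm 187.6 rot [-0.001 -0.001  0.017]
[30, np.float64(2.5), np.float64(-22.4), np.float64(30.0), np.float64(-0.0), np.float64(-0.0), np.float64(0.003)]
[30, np.float64(2.5), np.float64(-22.4), np.float64(30.0), np.float64(-0.0), np.float64(-0.0), np.float64(0.003)]
[30, np.float64(2.4), np.float64(-22.4), np.float64(30.0), np.float64(-0.0), np.float64(-0.0), np.float64(0.003)]
[30, np.float64(2.3), np.float64(-22.4), np.float64(30.0), np.float64(-0.0), np.float64(-0.0), np.float64(0.003)]
[30, np.float64(2.3), np.float64(-22.4), np.float64(30.0), np.float64(-0.0), np.float64(-0.0), np.float64(0.003)]
```

Emit:
{"fn": "drive_tool", "kwargs": {
  "increments": [
    [[30,2.5,-25,26,0,0,0.003],[30,2.5,-28,28,0,0,0.003],[30,2.4,-28,32,0,0,0.003],[30,2.3,-21,34,0,0,0.004],[30,2.3,-10,27,0,0,0.004]]
  ]
}}

```text
clock: 13.05
eef_pos: [0.3883, 0.3422, 0.1009]
tcp_rot: [-2.345, -2.088, 0.006]
contact_force: [0.3, -0.3, -0.8]
width: 0.044
```

Emit:
{"fn": "drive_tool", "kwargs": {
  "increments": [
    [[30,0,0,3,0,0,0],[30,0,0,0,0,0,0],[30,0,0,0,0,0,0],[30,0,0,0,0,0,0],[30,0,0,0,0,0,0]]
  ]
}}

```text
clock: 13.55
eef_pos: [0.3919, 0.3433, 0.1006]
tcp_rot: [-2.347, -2.088, -0.001]
contact_force: [0.3, -1.1, -1.0]
width: 0.0441
```

```bash
python3 - <<'E'
from plan import *
where()
plan([.3883,.3455,.055],downR(1.458),w=30,n=5)
im=cams.grab_frame('wrist');cv2.imwrite('pics/w12.png',im[:,:,::-1])
im=cams.grab_frame('scene');crop(im,370,120,490,220,6,'pics/s12.png')
E
```

```text
t 13.55 pos [0.3919 0.3433 0.1006] seat mm [  28.  -533.3   22.4] rotErr [-0.618  0.14   0.429] F [ 0.3 -1.1 -1. ] w 0.0441 q [0.49 0.22 1.85 0.   1.07 0.61]
rows 5 dist mm 45.8 rot [ 0.    -0.001 -0.004]
[30, np.float64(0.3), np.float64(-0.8), np.float64(9.1), np.float64(0.0), np.float64(-0.0), np.float64(-0.001)]
[30, np.float64(0.4), np.float64(-0.8), np.float64(9.1), np.float64(0.0), np.float64(-0.0), np.float64(-0.001)]
[30, np.float64(0.4), np.float64(-0.8), np.float64(9.1), np.float64(0.0), np.float64(-0.0), np.float64(-0.001)]
[30, np.float64(0.4), np.float64(-0.8), np.float64(9.1), np.float64(0.0), np.float64(-0.0), np.float64(-0.001)]
[30, np.float64(0.4), np.float64(-0.8), np.float64(9.1), np.float64(0.0), np.float64(-0.0), np.float64(-0.001)]
```

View pics/w12.png

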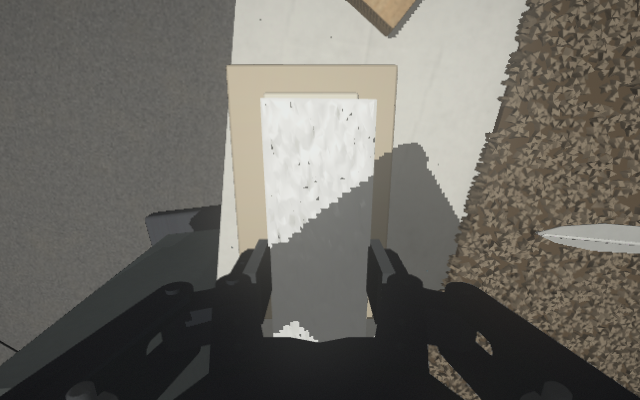

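View pics/s12.png

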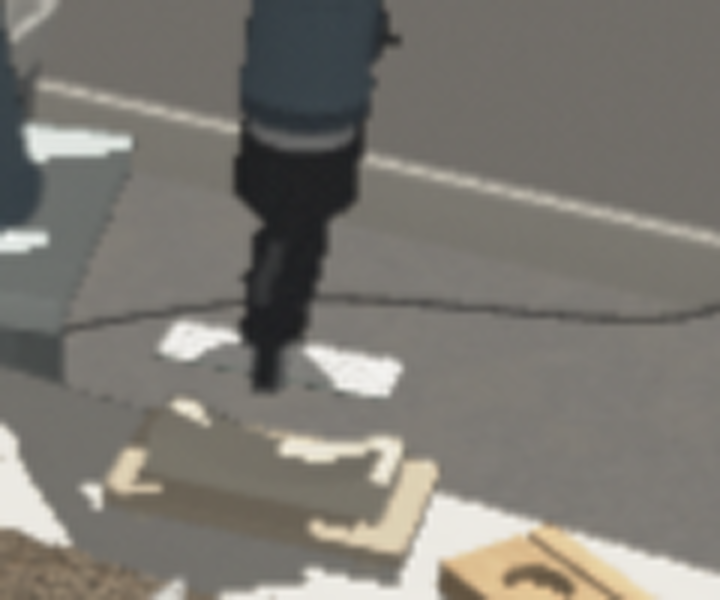

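Emit:
{"fn": "drive_tool", "kwargs": {
  "increments": [
    [[30,0.4,-0.8,9,0,0,-0.001],[30,0.4,-0.8,10,0,0,-0.001],[30,0.4,-0.8,10,0,0,-0.001],[30,0.4,-0.8,9,0,0,-0.001],[30,0.4,-0.8,6,0,0,0]]
  ]
}}

```text
clock: 14.15
eef_pos: [0.3858, 0.3451, 0.0536]
tcp_rot: [-2.341, -2.093, 0.005]
contact_force: [-0.9, 0.3, -0.7]
width: 0.0439
```

Emit:
{"fn": "drive_tool", "kwargs": {
  "increments": [
    [[30,0,0,1,0,0,0],[30,0,0,0,0,0,0],[30,0,0,0,0,0,0],[30,0,0,0,0,0,0],[30,0,0,0,0,0,0]]
  ]
}}

```text
clock: 14.65
eef_pos: [0.387, 0.3457, 0.0546]
tcp_rot: [-2.342, -2.093, 0.001]
contact_force: [0.7, 0.6, -1.0]
width: 0.0441
```

```bash
python3 - <<'E'
from plan import *
st=get_state();print(st['eef_pos'],st['tcp_rot'])
plan([.3883,.3455,.046],downR(1.458),w=30,n=5)
c=cam('wrist',st)
im=cams.grab_frame('wrist');
Rm=downR(1.458);m=np.array([.3884,.3463,.054])
pts=[m+Rm@np.array([a,b,0]) for a in(.078,) for b in(-.028,.028)]+[np.array([.3884,.3463,.024])+Rm@np.array([.098,b,0]) for b in(-.0575,.0575)]
print(proj(c,pts).round(1))
crop(im,210,50,420,210,3.7,'pics/w13.png')
im=cams.grab_frame('scene');crop(im,370,120,490,220,6,'pics/s13.png')
E
```

```text
[0.38704435 0.34565032 0.05463044] [-2.34179993e+00 -2.09292710e+00  9.83265494e-04]
rows 5 dist mm 8.7 rot [-0.001 -0.     0.001]
[30, np.float64(-0.0), np.float64(0.3), np.float64(1.7), np.float64(-0.0), np.float64(-0.0), np.float64(0.0)]
[30, np.float64(-0.0), np.float64(0.3), np.float64(1.7), np.float64(-0.0), np.float64(-0.0), np.float64(0.0)]
[30, np.float64(-0.0), np.float64(0.3), np.float64(1.7), np.float64(-0.0), np.float64(-0.0), np.float64(0.0)]
[30, np.float64(-0.0), np.float64(0.3), np.float64(1.7), np.float64(-0.0), np.float64(-0.0), np.float64(0.0)]
[30, np.float64(-0.0), np.float64(0.3), np.float64(1.7), np.float64(-0.0), np.float64(-0.0), np.float64(0.0)]
[[257.5  90. ]
 [384.1  90. ]
 [210.2  54.4]
 [430.9  54.5]]
```

View pics/w13.png

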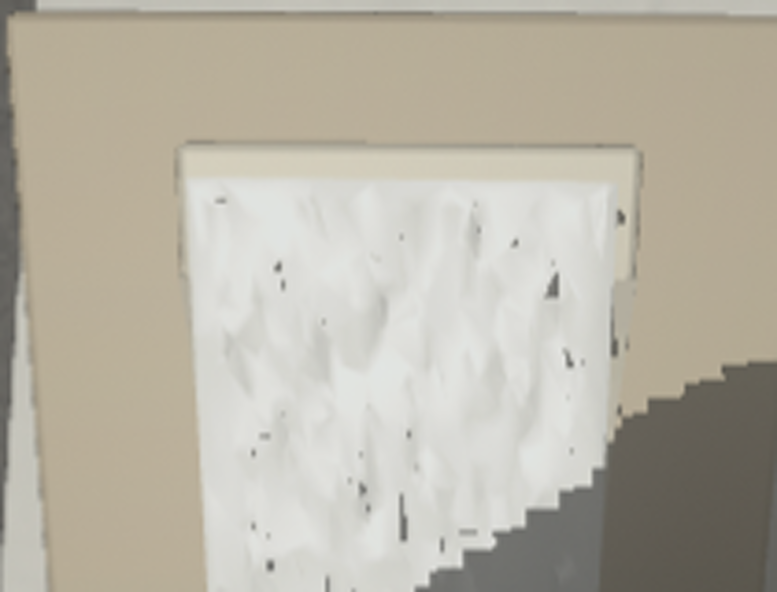

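View pics/s13.png

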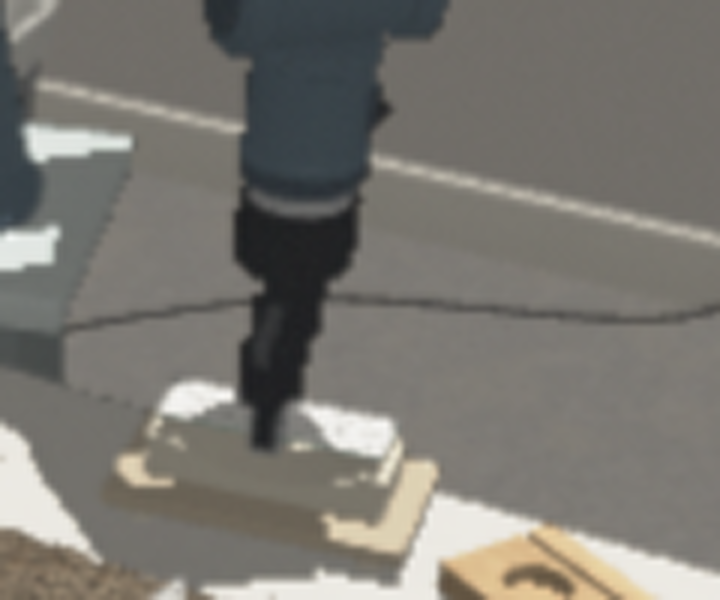

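```bash
python3 - <<'E'
from plan import *
i=cams.camera_info('wrist');T=np.array(i['tool_from_camera']);c=dict(f=200/np.tan(np.radians(i['vfov'])/2),cx=i['cx'],cy=i['cy'],k=i['k1'],R=T[:3,:3],o=T[:3,3])
w=lambda u,v:(210+u/3.7-.37,50+v/3.7-.37)
for z in(0,.0006,.002,.004):
    a,b=onz(c,w(182,145),z),onz(c,w(638,147),z);print('mould',z,a.round(4),b.round(4),(b-a)[1].round(4))
for z in(-.012,-.014,-.016):
    a,b=onz(c,w(185,180),z),onz(c,w(612,183),z);print('glass top',z,a.round(4),b.round(4),(b-a)[1].round(4))
E
```

```text
mould 0 [ 0.0792 -0.0259  0.    ] [0.079  0.0283 0.    ] 0.0542
mould 0.0006 [ 0.0793 -0.026   0.0006] [0.079  0.0284 0.0006] 0.0545
mould 0.002 [ 0.0794 -0.0263  0.002 ] [0.0792 0.0287 0.002 ] 0.055
mould 0.004 [ 0.0796 -0.0267  0.004 ] [0.0793 0.0291 0.004 ] 0.0558
glass top -0.012 [ 0.0746 -0.0236 -0.012 ] [ 0.0743  0.0233 -0.012 ] 0.0469
glass top -0.014 [ 0.0745 -0.0232 -0.014 ] [ 0.0742  0.023  -0.014 ] 0.0462
glass top -0.016 [ 0.0744 -0.0228 -0.016 ] [ 0.0741  0.0226 -0.016 ] 0.0455
```

Emit:
{"fn": "drive_tool", "kwargs": {
  "increments": [
    [[30,0,0.3,2,0,0,0],[30,0,0.3,2,0,0,0],[30,0,0.3,2,0,0,0],[30,0,0.3,1.5,0,0,0],[30,0,0,1,0,0,0]]
  ]
}}

```text
clock: 15.25
eef_pos: [0.3878, 0.3453, 0.0454]
tcp_rot: [-2.342, -2.093, 0.003]
contact_force: [-0.2, -0.3, -0.9]
width: 0.0439
```

Emit:
{"fn": "drive_tool", "kwargs": {
  "increments": [
    [[30,0,0,0.5,0,0,0],[30,0,0,0.5,0,0,0],[30,0,0,0.5,0,0,0],[30,0,0,0.5,0,0,0],[30,0,0,0,0,0,0]]
  ]
}}

```text
clock: 15.75
eef_pos: [0.3879, 0.3454, 0.0437]
tcp_rot: [-2.342, -2.093, 0.002]
contact_force: [-0.4, 0.2, -1.2]
width: 0.044
```

Emit:
{"fn": "drive_tool", "kwargs": {
  "increments": [
    [[30,0,0.1,0.5,0,0,0],[30,0,0.1,0.5,0,0,0],[30,0,0,0.5,0,0,0],[30,0,0,0.3,0,0,0],[30,0,0,0,0,0,0]]
  ]
}}

```text
clock: 16.25
eef_pos: [0.3882, 0.3454, 0.0422]
tcp_rot: [-2.342, -2.093, 0.002]
contact_force: [-2.0, -2.6, 5.1]
width: 0.0442
```

Emit:
{"fn": "drive_tool", "kwargs": {
  "increments": [
    [[30,0,0,0.4,0,0,0],[30,0,0,0,0,0,0],[30,0,0,0,0,0,0],[30,0,0,0,0,0,0],[30,0,0,0,0,0,0]]
  ]
}}

```text
clock: 16.75
eef_pos: [0.3881, 0.3454, 0.0422]
tcp_rot: [-2.342, -2.093, 0.002]
contact_force: [-2.2, -2.7, 8.4]
width: 0.044
```

```bash
python3 - <<'E'
from plan import *
st=get_state();print(st['eef_pos'],st['torque'],st['contact_force'])
im=cams.grab_frame('wrist');crop(im,210,50,420,210,3.7,'pics/w14.png')
im=cams.grab_frame('scene');crop(im,370,160,490,260,6,'pics/s14.png')
E
```

```text
[0.38813362 0.34536178 0.04217793] [-0.3872673   0.60999205 -0.00661991] [-2.1819985  -2.7132826   8.44548654]
```

View pics/w14.png

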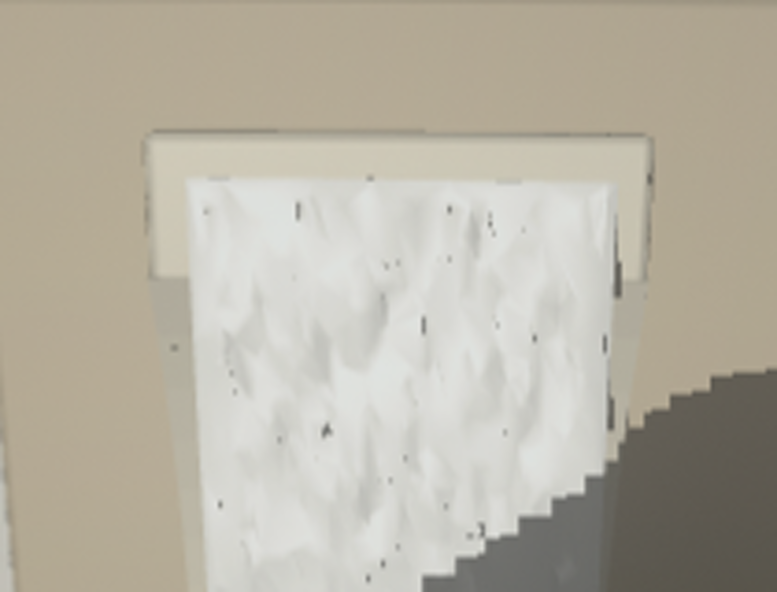

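View pics/s14.png

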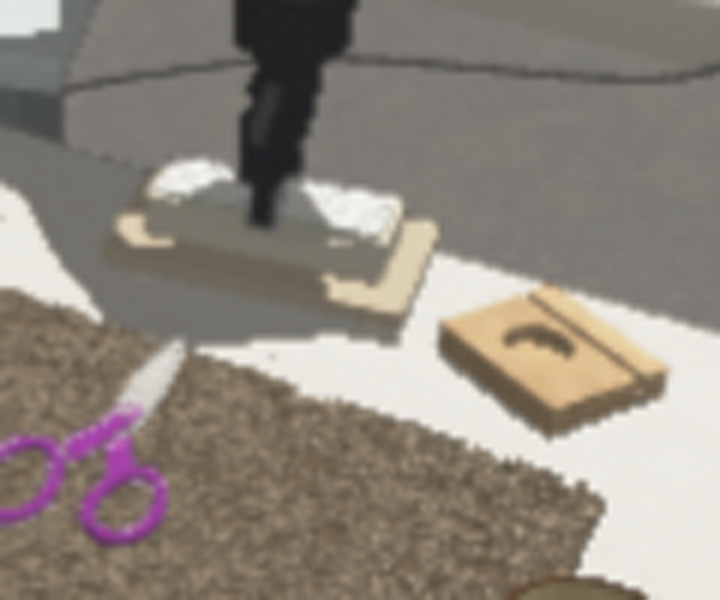

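Emit:
{"fn": "drive_tool", "kwargs": {
  "increments": [
    [[46,0,0,0,0,0,0],[48,0,0,0,0,0,0],[52,0,0,0,0,0,0],[58,0,0,0,0,0,0],[62,0,0,0,0,0,0]]
  ]
}}

```text
clock: 17.35
eef_pos: [0.3881, 0.3453, 0.0414]
tcp_rot: [-2.342, -2.093, 0.002]
contact_force: [0.1, 0.3, -0.2]
width: 0.0621
```

```bash
python3 - <<'E'
from plan import *
st=get_state();print(st['eef_pos'],st['contact_force'],st['width'])
im=cams.grab_frame('wrist');cv2.imwrite('pics/w15.png',im[:,:,::-1])
E
```

```text
[0.38805475 0.34531682 0.04138421] [ 0.13542975  0.3119841  -0.1688009 ] 0.06206594266035585
```

View pics/w15.png

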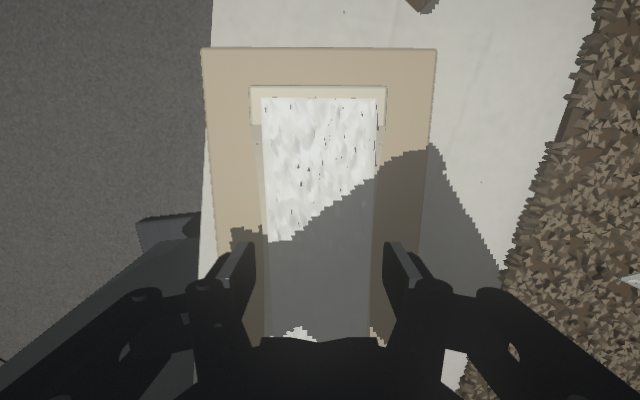

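Released cleanly, with fingers clear on both sides. Now I'll retreat straight up, then shift back to look.

Emit:
{"fn": "drive_tool", "kwargs": {
  "increments": [
    [[62,0,0,-10,0,0,0],[62,0,0,-20,0,0,0],[62,0,0,-30,0,0,0],[62,0,0,-40,0,0,0],[62,0,0,-40,0,0,0]]
  ]
}}

```text
clock: 17.9
eef_pos: [0.3879, 0.3451, 0.1833]
tcp_rot: [-2.342, -2.093, 0.003]
contact_force: [0.8, 0.6, 0.2]
width: 0.0622
```

Emit:
{"fn": "drive_tool", "kwargs": {
  "increments": [
    [[62,-10,0,-30,0,0,0],[62,-20,0,-30,0,0,0],[62,-20,0,-10,0,0,0],[62,0,0,0,0,0,0],[62,0,0,0,0,0,0]]
  ]
}}

```text
clock: 18.4
eef_pos: [0.3829, 0.2957, 0.252]
tcp_rot: [-2.343, -2.092, 0.0]
contact_force: [0.9, 0.5, -1.4]
width: 0.062
```

```bash
python3 - <<'E'
from plan import *
st=get_state();print(st['eef_pos'],st['clock'])
c=cam('wrist',st);im=cams.grab_frame('wrist');cv2.imwrite('pics/w16.png',im[:,:,::-1]);np.save('w16.npy',np.array([c],dtype=object))
crop(im,240,60,400,260,3,'pics/w16c.png')
im=cams.grab_frame('scene');cv2.imwrite('pics/s16.png',im[:,:,::-1])
E
```

```text
[0.38293705 0.29574241 0.25197712] 18.4
```

View pics/w16.png

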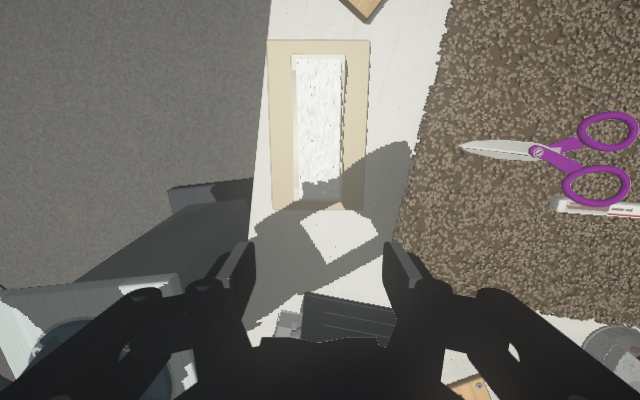

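View pics/w16c.png

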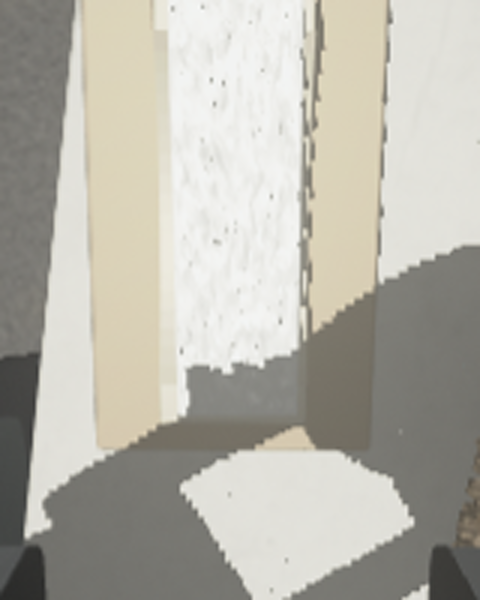

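View pics/s16.png

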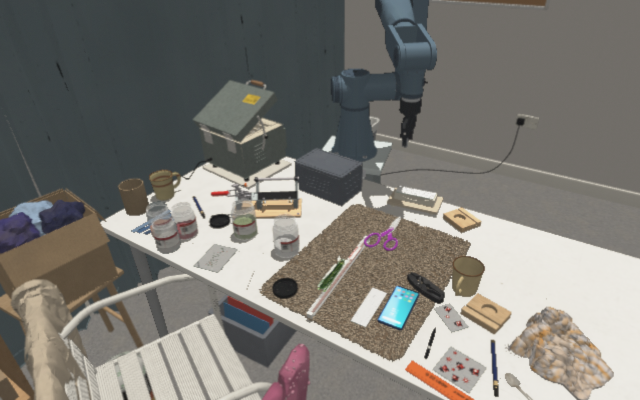

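```bash
python3 - <<'E'
from plan import *
im=cv2.imread('pics/w16.png')[:,:,::-1]
g=np.clip(((im/255.)**.6)*255,0,255).astype(np.uint8)
crop(g,260,30,380,220,3.1,'pics/w16d.png')
E
```

```text
(no output)
```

View pics/w16d.png

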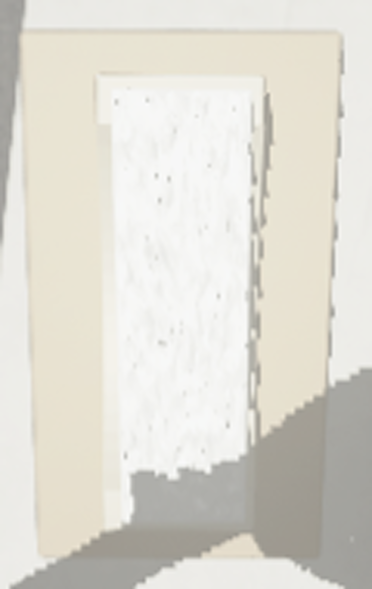

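```bash
python3 - <<'E'
from plan import *
c=np.load('w16.npy',allow_pickle=True)[0]
w=lambda u,v:np.array((260+u/3.1-.34,30+v/3.1-.34))
def fit(o,zs):
    def f(q):
        Rm=downR(q[2]);return np.concatenate([proj(c,Rm[:,:2]@np.array(P)+[q[0],q[1],zs])[0]-w(*u) for u,P in o])
    r=least_squares(f,[.388,.346,1.457],x_scale=.01);return r.x.round(4),f(r.x).round(1)
a=fit([((97,74),(.078,-.028)),((266,76),(.078,.028)),((105,532),(-.078,-.028))],.054);print('mould',a)
s=fit([((21,31),(.098,-.0575)),((342,34),(.098,.0575)),((322,556),(-.098,.0575)),((40,555),(-.098,-.0575))],.024);print('shelf',s)
b=fit([((111,88),(.0735,-.023)),((252,91),(.0735,.023)),((247,523),(-.0735,.023)),((122,523),(-.0735,-.023))],.058);print('glass',b)
for m in(a,s):
    Rm=downR(m[0][2]);print(((b[0][:2]-m[0][:2])@Rm[:2,:2]*1000).round(1),b[0][2]-m[0][2])
E
```

```text
mould (array([0.3882, 0.3466, 1.4537]), array([-0.2,  0.2,  0.2, -0.2, -0.1, -0. ]))
shelf (array([0.3882, 0.3469, 1.4545]), array([-0.5, -0.5,  0.7, -1.2, -0. ,  1.2, -0.3,  1.2]))
glass (array([0.3889, 0.3462, 1.4627]), array([ 0.1,  0.3,  0.1, -0.9, -0. ,  0.2, -0.3,  0.4]))
[-0.3  0.7] 0.008999999999999897
[-0.6  0.8] 0.008199999999999985
```

```bash
python3 - <<'E'
from station import *
print(order.finish_job())
E
```

```text
the job is handed in; nothing more can be done
None
```

The strip is lying on the mould and the clamp is open. I handed the job in at about 18.5 s on the clock; no verdict was reported.

- **Clamp:** I pushed the red handle over centre and back with closed fingers until it met its open stop, at about 13 N. The arm stood at roughly 1.5 rad by projecting the rubber tip into the scene picture. It was still open in the last picture.
- **Glass:** I gripped it across its width, lifted it about 95 mm along the bed's normal, levelled it and lowered it onto the mould. The vertical contact force reached about 8 N, and I let go only then.

**Last checks**
- **Position:** The final wrist picture puts the glass within about 1 mm of the mould's centre both ways and square to within 0.01 rad.
- **Flatness:** I judged it resting on both lands from the pictures and the wrist force and moment, not from a direct height measurement.
- **Surroundings:** The gripper is well clear of everything. I saw nothing displaced in the scene picture, though I did not measure the bystanders' positions.

**Disagreements:** None of the checks failed. Before I refined them with the wrist camera, the first estimates were off by about 3 mm for the jig and 1 to 2 mm for the mould.

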